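# Put the bench's battery packs and rotary tool on charge for the night

## Task

End of the day at the jeweller's bench: slide every loose battery pack, contact end first, up into a bay of the charging station, one to a bay, until it is fully home and the orange spring catch has snapped out behind its shoulder. Lay the cordless rotary tool level in the two forks of its rest, nose either way and midway along. Once all the packs are latched, push the red main switch fully over to on, and leave the other things on the bench where they are.

Things in the scene. Friction and masses are not known exactly. Their poses are not given: they have to be found in the camera images.
- station: charging station: black wedge housing 316 wide (y) x 134 mm deep (x), fixed to the bench, with four open-topped bays side by side, 72 mm apart, sloping up away from the robot at 22 degrees, and a main switch beyond its left (+y) end. Origin: centre of the underside; x from bay mouths to closed end.
- bay_1 (a point): leftmost (+y) bay, next to the switch: where the origin of a fully home pack lies. Tilted frame: x up the slope to the closed end (packs slide in this way), y across, z square to the floor. The floor is two steel rails at z = 0, from x = -75 mm (mouth) to +40 mm (end stop). Width between walls 57 mm for x > 0, flaring to 64 mm at the mouth; walls stand 12 mm above the rails.
- bay_2 (a point): the same point of the second bay from the left. In every bay a black terminal hood, its underside 11.5 mm and its top 24 mm above the rails, roofs x = +24 mm to the stop: a pack cannot be dropped straight in, but is set on the rails with its leading edge at about x = -5 to -15 mm (its own origin at x = -45 to -55 mm) and slid up.
- bay_3 (a point): the same point of the third bay from the left.
- bay_4 (a point): the same point of the rightmost (-y) bay.
- catch_1 (a joint): orange spring catch in the left (+y) wall of bay 1: how far it is pushed back into the wall, m (0 to 0.006). 0: sprung out, nose 4.5 mm into the bay at x = 6 to 20 mm of the bay frame, ramp towards the mouth. A pack's shoulder pushes it 1.5 to 5 mm back; it snaps out (under 0.001) into the notch once the pack is within about 1.5 mm of home.
- catch_2 (a joint): the same for bay 2. In every bay the catch spring presses with 1.6 N when out and 3.8 N when pushed back; sliding a pack past it takes about 5 to 10 N up the slope, and then it holds the pack from sliding back.
- catch_3 (a joint): the same for bay 3.
- catch_4 (a joint): the same for bay 4.
- pack_1: battery pack, 0.22 to 0.42 kg: grey foot 80 long (x) x 54 wide x 9 mm high; on it a blue body with black ribbed sides, 40 mm wide, from x = -40 to +20 mm, top 50 mm above the underside. At the leading end (+x) the bare foot juts out 20 mm with brass contact strips on top. Origin: centre of the foot's underside; x to the contact end. May be absent.
- pack_2: battery pack like pack_1; may be absent. The foot of every pack has a notch in each side, 5 mm deep, from x = +4 to +22 mm, behind an 18 mm long leading shoulder with rounded corners. Any pack fits any bay.
- pack_3: battery pack like pack_1; may be absent.
- pack_4: battery pack like pack_1; may be absent.
- switch_tip (a point): middle of the head of the red main-switch handle, 40 mm from its pivot (handle 10 to 14 mm thick, 22 to 24 mm wide, ends 46 mm from the pivot). Pivot 30 mm above the bench on a black housing 62 x 44 x 24 mm. Off: it leans 0.5 rad towards the front (station -x); on: 0.5 rad to the back.
- switch (a joint): main-switch angle, rad: 0 off, 1.0 fully on; pushed over in the station's +x direction with 2 to 3 N at the head; stays where it is left.
- rotary_tool: cordless rotary tool, 0.26 kg: grey body 112 long (x from -56 to +56 mm) x 32 x 32 mm with rounded edges, black rubber sleeve, blue band; then a slim black nose 20 to 29 mm across to x = 90 mm and a thin steel collet and shank to 114 mm. Origin: on the underside at the middle of the body, below the axis (axis 16 mm up); x to the nose, z up.
- tool_mid (a point): the middle of the rotary tool's body, on its axis (16 mm above the tool's origin; 16 mm above what it lies on, whichever side is up).
- tool_rest: rest for the tool: grey base plate 116 (x) x 70 x 8 mm, fixed to the bench, with two upright black forks, each 10 mm thick, at x = -36 and +36 mm. Origin: centre of the underside; x from fork to fork.
- rest_seat (a point): midway between the forks at the height of their saddles, 42 mm above the bench: the underside of the tool's middle belongs here (tool_mid 16 mm higher), the tool level along x, nose either way. The saddles are 41 mm wide between prongs that rise to 65 mm above the bench and flare out at the top.
- brass_dish: empty brass lobed dish, 78 x 83 x 22 mm, a bystander. Origin: centre of its underside.
- ramekin: small white cup, 49 mm across, 27 mm high, a bystander. Origin: centre of its underside.
- glue_bottle: adhesive bottle with red-brown cap, 29 mm across, 88 mm high, a bystander. Origin: centre of its underside.

How it is judged (in metres and radians):
On the way, in this order (a step that is already met when the one before it is completed fails the run):
1. every pack is home in a bay with that bay's catch sprung out behind its shoulder, the switch still off (((x of pack_1 in the frame of bay_1 above -0.006 m and distance between pack_1 and bay_1 below 0.008 m and angle between the x axis of pack_1 and the x axis of bay_1, either way round below 0.12 rad and angle between the z axis of pack_1 and the z axis of bay_1, either way round below 0.08 rad and value of joint catch_1 below 0.001 m) or (x of pack_1 in the frame of bay_2 above -0.006 m and distance between pack_1 and bay_2 below 0.008 m and angle between the x axis of pack_1 and the x axis of bay_2, either way round below 0.12 rad and angle between the z axis of pack_1 and the z axis of bay_2, either way round below 0.08 rad and value of joint catch_2 below 0.001 m) or (x of pack_1 in the frame of bay_3 above -0.006 m and distance between pack_1 and bay_3 below 0.008 m and angle between the x axis of pack_1 and the x axis of bay_3, either way round below 0.12 rad and angle between the z axis of pack_1 and the z axis of bay_3, either way round below 0.08 rad and value of joint catch_3 below 0.001 m) or (x of pack_1 in the frame of bay_4 above -0.006 m and distance between pack_1 and bay_4 below 0.008 m and angle between the x axis of pack_1 and the x axis of bay_4, either way round below 0.12 rad and angle between the z axis of pack_1 and the z axis of bay_4, either way round below 0.08 rad and value of joint catch_4 below 0.001 m)) and ((x of pack_2 in the frame of bay_1 above -0.006 m and distance between pack_2 and bay_1 below 0.008 m and angle between the x axis of pack_2 and the x axis of bay_1, either way round below 0.12 rad and angle between the z axis of pack_2 and the z axis of bay_1, either way round below 0.08 rad and value of joint catch_1 below 0.001 m) or (x of pack_2 in the frame of bay_2 above -0.006 m and distance between pack_2 and bay_2 below 0.008 m and angle between the x axis of pack_2 and the x axis of bay_2, either way round below 0.12 rad and angle between the z axis of pack_2 and the z axis of bay_2, either way round below 0.08 rad and value of joint catch_2 below 0.001 m) or (x of pack_2 in the frame of bay_3 above -0.006 m and distance between pack_2 and bay_3 below 0.008 m and angle between the x axis of pack_2 and the x axis of bay_3, either way round below 0.12 rad and angle between the z axis of pack_2 and the z axis of bay_3, either way round below 0.08 rad and value of joint catch_3 below 0.001 m) or (x of pack_2 in the frame of bay_4 above -0.006 m and distance between pack_2 and bay_4 below 0.008 m and angle between the x axis of pack_2 and the x axis of bay_4, either way round below 0.12 rad and angle between the z axis of pack_2 and the z axis of bay_4, either way round below 0.08 rad and value of joint catch_4 below 0.001 m)) and ((x of pack_3 in the frame of bay_1 above -0.006 m and distance between pack_3 and bay_1 below 0.008 m and angle between the x axis of pack_3 and the x axis of bay_1, either way round below 0.12 rad and angle between the z axis of pack_3 and the z axis of bay_1, either way round below 0.08 rad and value of joint catch_1 below 0.001 m) or (x of pack_3 in the frame of bay_2 above -0.006 m and distance between pack_3 and bay_2 below 0.008 m and angle between the x axis of pack_3 and the x axis of bay_2, either way round below 0.12 rad and angle between the z axis of pack_3 and the z axis of bay_2, either way round below 0.08 rad and value of joint catch_2 below 0.001 m) or (x of pack_3 in the frame of bay_3 above -0.006 m and distance between pack_3 and bay_3 below 0.008 m and angle between the x axis of pack_3 and the x axis of bay_3, either way round below 0.12 rad and angle between the z axis of pack_3 and the z axis of bay_3, either way round below 0.08 rad and value of joint catch_3 below 0.001 m) or (x of pack_3 in the frame of bay_4 above -0.006 m and distance between pack_3 and bay_4 below 0.008 m and angle between the x axis of pack_3 and the x axis of bay_4, either way round below 0.12 rad and angle between the z axis of pack_3 and the z axis of bay_4, either way round below 0.08 rad and value of joint catch_4 below 0.001 m)) and ((x of pack_4 in the frame of bay_1 above -0.006 m and distance between pack_4 and bay_1 below 0.008 m and angle between the x axis of pack_4 and the x axis of bay_1, either way round below 0.12 rad and angle between the z axis of pack_4 and the z axis of bay_1, either way round below 0.08 rad and value of joint catch_1 below 0.001 m) or (x of pack_4 in the frame of bay_2 above -0.006 m and distance between pack_4 and bay_2 below 0.008 m and angle between the x axis of pack_4 and the x axis of bay_2, either way round below 0.12 rad and angle between the z axis of pack_4 and the z axis of bay_2, either way round below 0.08 rad and value of joint catch_2 below 0.001 m) or (x of pack_4 in the frame of bay_3 above -0.006 m and distance between pack_4 and bay_3 below 0.008 m and angle between the x axis of pack_4 and the x axis of bay_3, either way round below 0.12 rad and angle between the z axis of pack_4 and the z axis of bay_3, either way round below 0.08 rad and value of joint catch_3 below 0.001 m) or (x of pack_4 in the frame of bay_4 above -0.006 m and distance between pack_4 and bay_4 below 0.008 m and angle between the x axis of pack_4 and the x axis of bay_4, either way round below 0.12 rad and angle between the z axis of pack_4 and the z axis of bay_4, either way round below 0.08 rad and value of joint catch_4 below 0.001 m)) and value of joint switch below 0.7 rad), for 0.2 s.
2. the main switch is on (value of joint switch above 0.85 rad), for 0.2 s.
At the end, for the whole second after the job is handed in: Every pack within 8 mm of home (at most 6 mm short) in a bay, contacts first, square to 0.12 rad, its catch sprung out behind it (under 1 mm); the tool level in both forks, within 15 mm along, 6 mm across and 0.1 rad of the seat, nose either way; switch over 0.85 rad; all at rest (((x of pack_1 in the frame of bay_1 above -0.006 m and distance between pack_1 and bay_1 below 0.008 m and angle between the x axis of pack_1 and the x axis of bay_1, either way round below 0.12 rad and angle between the z axis of pack_1 and the z axis of bay_1, either way round below 0.08 rad and value of joint catch_1 below 0.001 m) or (x of pack_1 in the frame of bay_2 above -0.006 m and distance between pack_1 and bay_2 below 0.008 m and angle between the x axis of pack_1 and the x axis of bay_2, either way round below 0.12 rad and angle between the z axis of pack_1 and the z axis of bay_2, either way round below 0.08 rad and value of joint catch_2 below 0.001 m) or (x of pack_1 in the frame of bay_3 above -0.006 m and distance between pack_1 and bay_3 below 0.008 m and angle between the x axis of pack_1 and the x axis of bay_3, either way round below 0.12 rad and angle between the z axis of pack_1 and the z axis of bay_3, either way round below 0.08 rad and value of joint catch_3 below 0.001 m) or (x of pack_1 in the frame of bay_4 above -0.006 m and distance between pack_1 and bay_4 below 0.008 m and angle between the x axis of pack_1 and the x axis of bay_4, either way round below 0.12 rad and angle between the z axis of pack_1 and the z axis of bay_4, either way round below 0.08 rad and value of joint catch_4 below 0.001 m)) and ((x of pack_2 in the frame of bay_1 above -0.006 m and distance between pack_2 and bay_1 below 0.008 m and angle between the x axis of pack_2 and the x axis of bay_1, either way round below 0.12 rad and angle between the z axis of pack_2 and the z axis of bay_1, either way round below 0.08 rad and value of joint catch_1 below 0.001 m) or (x of pack_2 in the frame of bay_2 above -0.006 m and distance between pack_2 and bay_2 below 0.008 m and angle between the x axis of pack_2 and the x axis of bay_2, either way round below 0.12 rad and angle between the z axis of pack_2 and the z axis of bay_2, either way round below 0.08 rad and value of joint catch_2 below 0.001 m) or (x of pack_2 in the frame of bay_3 above -0.006 m and distance between pack_2 and bay_3 below 0.008 m and angle between the x axis of pack_2 and the x axis of bay_3, either way round below 0.12 rad and angle between the z axis of pack_2 and the z axis of bay_3, either way round below 0.08 rad and value of joint catch_3 below 0.001 m) or (x of pack_2 in the frame of bay_4 above -0.006 m and distance between pack_2 and bay_4 below 0.008 m and angle between the x axis of pack_2 and the x axis of bay_4, either way round below 0.12 rad and angle between the z axis of pack_2 and the z axis of bay_4, either way round below 0.08 rad and value of joint catch_4 below 0.001 m)) and ((x of pack_3 in the frame of bay_1 above -0.006 m and distance between pack_3 and bay_1 below 0.008 m and angle between the x axis of pack_3 and the x axis of bay_1, either way round below 0.12 rad and angle between the z axis of pack_3 and the z axis of bay_1, either way round below 0.08 rad and value of joint catch_1 below 0.001 m) or (x of pack_3 in the frame of bay_2 above -0.006 m and distance between pack_3 and bay_2 below 0.008 m and angle between the x axis of pack_3 and the x axis of bay_2, either way round below 0.12 rad and angle between the z axis of pack_3 and the z axis of bay_2, either way round below 0.08 rad and value of joint catch_2 below 0.001 m) or (x of pack_3 in the frame of bay_3 above -0.006 m and distance between pack_3 and bay_3 below 0.008 m and angle between the x axis of pack_3 and the x axis of bay_3, either way round below 0.12 rad and angle between the z axis of pack_3 and the z axis of bay_3, either way round below 0.08 rad and value of joint catch_3 below 0.001 m) or (x of pack_3 in the frame of bay_4 above -0.006 m and distance between pack_3 and bay_4 below 0.008 m and angle between the x axis of pack_3 and the x axis of bay_4, either way round below 0.12 rad and angle between the z axis of pack_3 and the z axis of bay_4, either way round below 0.08 rad and value of joint catch_4 below 0.001 m)) and ((x of pack_4 in the frame of bay_1 above -0.006 m and distance between pack_4 and bay_1 below 0.008 m and angle between the x axis of pack_4 and the x axis of bay_1, either way round below 0.12 rad and angle between the z axis of pack_4 and the z axis of bay_1, either way round below 0.08 rad and value of joint catch_1 below 0.001 m) or (x of pack_4 in the frame of bay_2 above -0.006 m and distance between pack_4 and bay_2 below 0.008 m and angle between the x axis of pack_4 and the x axis of bay_2, either way round below 0.12 rad and angle between the z axis of pack_4 and the z axis of bay_2, either way round below 0.08 rad and value of joint catch_2 below 0.001 m) or (x of pack_4 in the frame of bay_3 above -0.006 m and distance between pack_4 and bay_3 below 0.008 m and angle between the x axis of pack_4 and the x axis of bay_3, either way round below 0.12 rad and angle between the z axis of pack_4 and the z axis of bay_3, either way round below 0.08 rad and value of joint catch_3 below 0.001 m) or (x of pack_4 in the frame of bay_4 above -0.006 m and distance between pack_4 and bay_4 below 0.008 m and angle between the x axis of pack_4 and the x axis of bay_4, either way round below 0.12 rad and angle between the z axis of pack_4 and the z axis of bay_4, either way round below 0.08 rad and value of joint catch_4 below 0.001 m)) and x of tool_mid in the frame of rest_seat between -0.015 and 0.015 m and y of tool_mid in the frame of rest_seat between -0.006 and 0.006 m and z of tool_mid in the frame of rest_seat between 0.012 and 0.021 m and angle between the x axis of rotary_tool and the x axis of rest_seat, either way round below 0.1 rad and linear speed of each of rotary_tool, pack_1, pack_2, pack_3, pack_4 below 0.02 m/s and value of joint switch above 0.85 rad); the robot touches nothing.
It fails at once if the brass dish is moved more than 3 cm (distance of brass_dish from where it was at the start of the episode above 0.03 m).
It fails at once if the ramekin is moved more than 3 cm (distance of ramekin from where it was at the start of the episode above 0.03 m).
It fails at once if the glue bottle is moved more than 3 cm (distance of glue_bottle from where it was at the start of the episode above 0.03 m).
Of pack_1, pack_2, pack_3, pack_4 only 3 to 4 are there at a start; the rules pass over those that are not, and their reading is None.
At some moment in a run one of pack_1, pack_2, pack_3, pack_4 may be knocked a few centimetres aside while the robot is not near it.
Once in a run the grip may slacken for a moment while it holds something.
It also fails if it takes over 210 s, if anything falls off the work surface, if the arm or the gripper's body presses on something with over 40 N, if the wrist force passes 120 N, or if a joint passes its speed limit or range.

## Robot

A 6-joint arm with a two-finger parallel gripper is mounted at the origin on a cart in front of the work surface, level with it; the furniture and walls round the work are solid. World frame = base frame: x ahead of the robot, y to its left, z up, the work surface at z = 0. Lengths are in m, angles in degrees, forces in N, time in s.
With the tool pointing down it reaches from about 0.375 to 0.9 m from the base axis. Payload 3.1 kg.
Tool frame: the origin (TCP) lies at the very end of the fingers, on their centre line; the grasp point (between the pads) lies 19 mm behind it (bot.grasp_offset is the distance from the TCP to the grasp point, in m); z points along the fingers, y is the line along which they close (so a half turn about z gives the same grasp; the last joint's range is limited). The gripper opens to 87 mm and grips with 3 to 60 N. Pads are 19 mm wide; open, the fingers measure 117 mm over their backs; the gripper's body (75 mm by 190 mm) begins 51 mm behind the grasp point.
Start: joints at [-77.607, 30.224, 82.088, -0, 67.689, -10.227], TCP at [0.24, -0.577, 0.223] pointing down, gripper open.
Joint ranges: [-176.69, 176.69], [-43.24, 126.21], [12.49, 139.97], [-82, 262], [0, 151.66], [-163.58, 163.58]. Speed limits (degrees/s): [159.86, 159.86, 180, 180, 180, 180].

## Interface

Orientations are given as a 3x3 rotation matrix whose columns are the frame's x, y, z axes.
In Python, from plant import bot gives the robot as it stands.
- The arm moves only by the tool carry_out, never from a script. Its argument "moves" is text: rows parted by semicolons, each of 6 numbers parted by spaces: the shift along the tool's x, y, z in cm, then the turn, a rotation vector about the tool's x, y, z in degrees. In form: dx dy dz ax ay az; .... A call has exactly 10 rows; each row is the pose to reach, as a shift and turn from the pose commanded when the call began, along the tool's axes at that moment; what a row does not reach only later rows make up. A row lasts 1/12 s, in which the tool goes at most 41.7 mm and 7.16 degrees, less where a joint would pass 70% of its speed; a pose out of reach is approached as far as the arm can. A call with a gripper value outside its range is refused whole. "claw" is the closure, from 0 (fully open) to 1 (shut), set as the call begins (left out, the last holds). The fingers move at their own pace and stop on an object; "grip_force" is the grip in N (left out, the last holds). Time passes only in rows, so rows that repeat a pose let the fingers close, or fill a call up. It gives the time, the measured TCP pose, the force, the opening and the grip force at its end, in the units of the state.
- bot.observe(): the state, without advancing time (a new reading comes with each control period).
- bot.snapshot(name): name is "side" or "top"; returns the picture (420x560x3 uint8, red, green, blue); there is no depth.
- bot.calibration(name): a dict with "fx", "fy", "cx", "cy" (pixels), "T" (4x4, takes a point from camera to world coordinates). Camera axes: x right, y up, looking along -z (the intrinsics and any distortion apply to the point x, -y, -z); pixel columns grow to the right and rows downward; lengths in m; the calibration is good to about 2 mm. A picture is of the moment at which its call begins. calibration takes no time and is no camera call.
- bot.close_job(): hands the job in; it is judged then, once.
The state is a dict: "time": time; "joint_pos": joint angles; "qd": joint speeds; "joint_efforts": joint torques, N m; "ee_pos": TCP position; "tool_rot": TCP orientation; "ft_force": force on the tool from outside, world axes, zero at the start; "torque": the same for the moment, N m; "width": opening from 0.0 (shut) to 1.0 (fully open); "grasp_force": force on a finger pad.
Only numpy, scipy, OpenCV 4.12 (cv2) and the standard library are available. Lean on these libraries where they do the work, as an engineer would, in place of code of your own. Each camera call takes 0.05 s, during which the arm holds its last target. There are 200 camera calls.

## Working session

There is one attempt and no reset: what is moved stays moved. The work goes in short steps, Python scripts to look and compute and a tool call to move; the robot and the scene stay as the last step left them, time stands still between calls to the robot, and variables do not carry over. Pictures are saved under pics/ and viewed, at most 14 in all, crops included, and the job is handed in when it is done.

Besides the shell and the picture viewer there is one more tool, called after "Emit:" as name(argument=value, ...) on one line, values as JSON. carry_out: Moves the arm, as the interface text tells. Its arguments: {"type":"object","properties":{"moves":{"type":"string"},"claw":{"type":"number"},"grip_force":{"type":"number"}},"required":["moves"]}

```bash
mkdir -p pics; ls; python3 - <<'E'
from plant import bot
import cv2,numpy as np
np.set_printoptions(precision=4,suppress=True)
for n in("side","top"):
    cv2.imwrite(f"pics/{n}0.png",bot.snapshot(n)[:,:,::-1]); print(n,bot.calibration(n))
print(bot.observe(),bot.grasp_offset)
E
```

```text
pics
side {'fx': 468.69714830960726, 'fy': 468.69714830960726, 'cx': 270.71595664808757, 'cy': 207.9009463751385, 'T': array([[ 0.811 ,  0.3174, -0.4914, -0.0536],
       [-0.5847,  0.4664, -0.6638, -0.8923],
       [ 0.0185,  0.8257,  0.5638,  0.7449],
       [ 0.    ,  0.    ,  0.    ,  1.    ]])}
top {'fx': 458.2014794297635, 'fy': 458.2014794297635, 'cx': 278.4376201999541, 'cy': 214.22803992820283, 'T': array([[ 0.0244,  0.9865, -0.1617,  0.3184],
       [-0.9997,  0.0248,  0.0004, -0.0878],
       [ 0.0044,  0.1617,  0.9868,  1.4616],
       [ 0.    ,  0.    ,  0.    ,  1.    ]])}
{'time': 0.1, 'joint_pos': array([-77.6087,  30.2732,  82.1486,   0.0024,  67.6896, -10.2282]), 'qd': array([ 0.0213, -0.1241, -0.2101,  0.0117,  0.0223, -0.0637]), 'joint_efforts': array([ -0.0005, -44.0986, -17.7151,   0.0635,   0.0534,  -0.0001]), 'ee_pos': array([ 0.2403, -0.5763,  0.2217]), 'tool_rot': array([[ 0.9231,  0.3846, -0.0004],
       [ 0.3846, -0.9231,  0.0019],
       [ 0.0004, -0.0019, -1.    ]]), 'ft_force': array([-0.6276,  0.2707, -0.7864]), 'torque': array([-0.0119, -0.0021, -0.0166]), 'grasp_force': 0.0, 'width': 1.001052859710427} 0.0187
```

```bash
python3 - <<'E'
import cv2
for n in("side","top"):
    i=cv2.imread(f"pics/{n}0.png"); cv2.imwrite(f"pics/{n}0b.png",cv2.resize(i,(800,600),interpolation=cv2.INTER_CUBIC))
E
```

```text
(no output)
```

View pics/top0b.png

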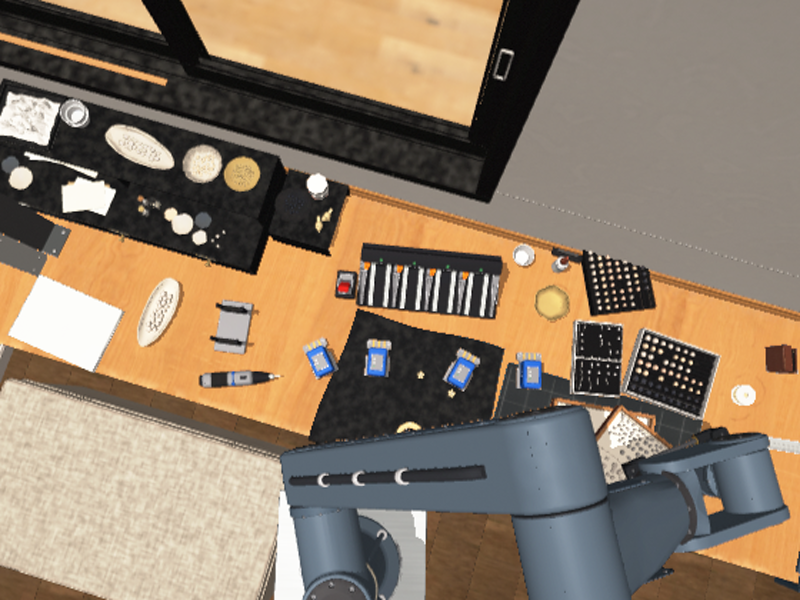

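View pics/side0b.png

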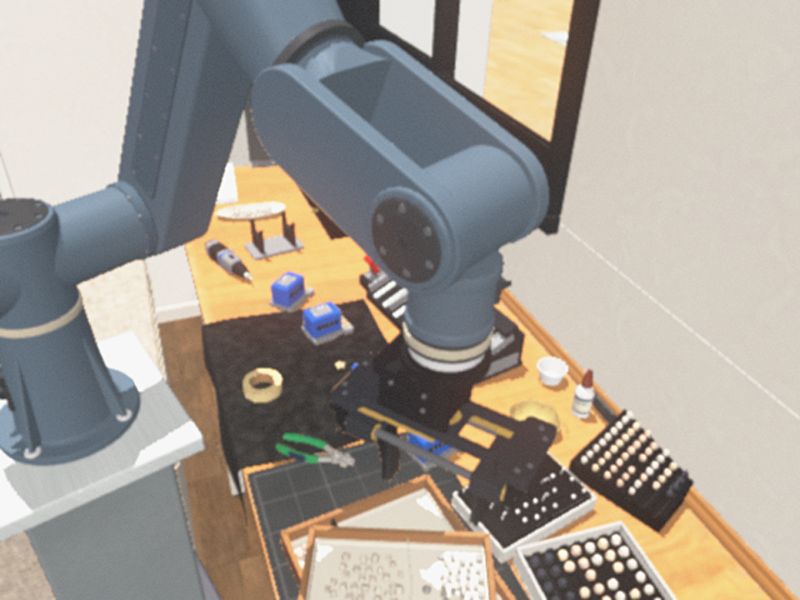

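```bash
cat > h.py <<'E'
from plant import bot
import cv2,numpy as np
np.set_printoptions(precision=4,suppress=True)
C={n:bot.calibration(n) for n in("side","top")}
def ray(n,u,v):
    c=C[n];T=c["T"];d=T[:3,:3]@np.array([(u-c["cx"])/c["fx"],-(v-c["cy"])/c["fy"],-1]);return T[:3,3],d
def plane(n,u,v,z):
    o,d=ray(n,u,v);return o+d*(z-o[2])/d[2]
def proj(n,p):
    c=C[n];T=c["T"];q=T[:3,:3].T@(np.array(p)-T[:3,3]);return np.array([c["cx"]-c["fx"]*q[0]/q[2],c["cy"]+c["fy"]*q[1]/q[2]])
def tri(pt,ps):
    A=[];b=[]
    for n,(u,v) in(("top",pt),("side",ps)):
        o,d=ray(n,u,v);d/=np.linalg.norm(d);P=np.eye(3)-np.outer(d,d);A.append(P);b.append(P@o)
    return np.linalg.solve(sum(A),sum(b))
def snap(n): return cv2.cvtColor(bot.snapshot(n),cv2.COLOR_RGB2BGR)
def blobs(im,lo,hi,amin=8):
    m=cv2.inRange(cv2.cvtColor(im,cv2.COLOR_BGR2HSV),lo,hi)
    k,l,s,c=cv2.connectedComponentsWithStats(m)
    return [(c[i],s[i],l==i) for i in range(1,k) if s[i,4]>=amin]
def crop(im,x0,y0,x1,y1,name,w=800):
    f=min(w/(x1-x0),600/(y1-y0));cv2.imwrite(f"pics/{name}.png",cv2.resize(im[y0:y1,x0:x1],None,fx=f,fy=f,interpolation=cv2.INTER_CUBIC));print(name,"scale",f)
E
python3 - <<'E'
from h import *
im=cv2.imread("pics/top0.png")
crop(im,135,160,405,290,"c0")
for nm,lo,hi in(("blue",(100,120,80),(125,255,255)),("red",(0,180,120),(5,255,255)),("orange",(6,190,180),(16,255,255))):
    for c,s,m in blobs(im,lo,hi,4):
        r=cv2.minAreaRect(np.argwhere(m)[:,::-1].astype(np.float32)); print(nm,c,s,r)
E
```

```text
c0 scale 2.962962962962963
blue [224.0861 252.3974] [215 242  19  22 151] ((223.85345458984375, 252.4914093017578), (19.4333553314209, 13.26195240020752), 66.80140686035156)
blue [263.6346 253.0192] [257 243  14  21 156] ((263.5286865234375, 253.1844482421875), (12.675003051757812, 19.646257400512695), 5.194429397583008)
blue [322.2    260.5161] [313 250  20  22 155] ((322.2229309082031, 260.7579650878906), (13.088624954223633, 20.11178970336914), 28.610462188720703)
blue [370.5236 261.6859] [364 252  15  20 191] ((371.0, 261.5), (19.0, 14.0), 90.0)
blue [162.75 261.  ] [162 260   2   3   4] ((163.00001525878906, 261.0000305175781), (1.4142134189605713, 1.4142134189605713), 45.0)
blue [162.75 268.  ] [162 267   2   3   4] ((163.0, 268.0), (1.4142134189605713, 1.4142134189605713), 45.0)
red [240.2308 200.5385] [237 198   7   6  39] ((240.0, 200.5), (5.0, 6.0), 90.0)
orange [256.5714 185.4286] [255 184   4   5  14] ((256.5, 186.0), (4.0, 3.0), 90.0)
orange [279.5    187.3571] [278 186   4   4  14] ((279.5, 187.5), (3.0, 3.0), 90.0)
orange [302.3571 190.0714] [301 188   4   5  14] ((302.5, 190.0), (4.0, 3.0), 90.0)
orange [325.7 192.5] [324 191   4   4  10] ((325.6499938964844, 192.54998779296875), (2.2135939598083496, 3.7947328090667725), 18.43494987487793)
```

View pics/c0.png

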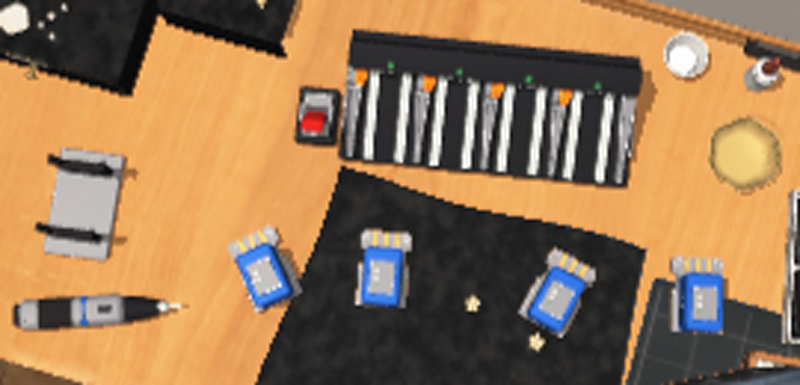

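```bash
cat >> h.py <<'E'
from scipy.spatial.transform import Rotation as R
def tool(psi,tilt=0):
    # down-pointing tool; psi=angle of tool x; tilt: x axis pitched up by tilt deg
    return R.from_euler("z",psi,degrees=True).as_matrix()@R.from_euler("y",-tilt,degrees=True).as_matrix()@np.diag([1,-1,-1.])
def rel(pos,Rt,base=None):
    s=bot.observe();p0,R0=(s["ee_pos"],s["tool_rot"]) if base is None else base
    return R0.T@(np.array(pos)-p0)*100, R.from_matrix(R0.T@Rt).as_rotvec(degrees=True)
def packs(im):
    out=[]
    for c,s,m in blobs(im,(100,120,80),(125,255,255),60):
        pts=np.argwhere(m)[:,::-1].astype(np.float32)
        r=cv2.minAreaRect(pts); b=cv2.boxPoints(r)
        w=np.array([plane("top",*q,.05)[:2] for q in b]); ctr=plane("top",*r[0],.05)[:2]
        e=[w[1]-w[0],w[2]-w[1]]; L=[np.linalg.norm(x) for x in e]; d=e[int(L[1]>L[0])]
        a=np.degrees(np.arctan2(d[1],d[0])); a=(a+90)%180-90
        out.append((ctr,a,max(L),min(L)))
    return out
E
python3 - <<'E'
from h import *
im=cv2.imread("pics/top0.png")
for p in packs(im): print(*p)
f=lambda x,y:(135+x/2.963-.3,160+y/2.963-.3)
l,t,rr=[plane("top",*f(*q),.016) for q in((14,312),(183,305),(0,0))]
d=(t-l)/np.linalg.norm(t-l);print("tool",l,t,np.linalg.norm(t-l),"mid",l+d*.056,np.degrees(np.arctan2(d[1],d[0])))
for q in((65,148),(126,153),(107,258),(44,250)): print("plate",plane("top",*f(*q),.008))
a=[plane("top",*q,.06)[:2] for q in((256.57,185.43),(279.5,187.36),(302.36,190.07),(325.7,192.5))];print("catch z.06?",a)
E
```

```text
[0.4263 0.0767] 25.3996555062526 0.06027101166262479 0.040648821755297604
[ 0.4272 -0.0455] -3.3736084347751216 0.060430513045170074 0.03916792479726147
[ 0.4084 -0.2264] -27.86018599625126 0.06211331027341505 0.04005312869847085
[ 0.4098 -0.3763] -0.6180594106420472 0.05821743370372149 0.04320095771715489
tool [0.3832 0.3435 0.016 ] [0.3949 0.1652 0.016 ] 0.17866419886399545 mid [0.3869 0.2876 0.016 ] -86.22241869729791
plate [0.5618 0.3036 0.008 ]
plate [0.558  0.2371 0.008 ]
plate [0.4435 0.2506 0.008 ]
plate [0.4504 0.3186 0.008 ]
catch z.06? [array([ 0.6378, -0.0177]), array([ 0.6334, -0.0896]), array([ 0.6266, -0.1613]), array([ 0.6207, -0.2344])]
```

```bash
python3 - <<'E'
from h import *
b=None
for p,y in(((.42,-.35,.25),60),((.5,-.1,.25),94),((.387,.2865,.12),94)):
    print(rel(p,tool(y),b)); b=(np.array(p),tool(y))
E
```

```text
(array([ 25.2939, -13.9791,  -2.796 ]), array([ -0.0982,  -0.0568, -37.3815]))
(array([25.6506, -5.5718,  0.    ]), array([  0.,   0., -34.]))
(array([39.3441, -8.5764, 13.    ]), array([0., 0., 0.]))
```

Emit:
carry_out(moves="4 -2.2 -0.5 0 0 -6; 8 -4.4 -1 0 0 -12; 12 -6.6 -1.5 0 0 -18; 16 -8.8 -2 0 0 -24; 20 -11 -2.5 0 0 -30; 25.3 -14 -2.8 0 0 -37.4; 25.3 -14 -2.8 0 0 -37.4; 26.3 -16.8 -2.8 0 0 -43; 27.3 -19.8 -2.8 0 0 -49; 28.3 -22.8 -2.8 0 0 -55", claw=0, grip_force=30)

```text
time: 0.93
ee_pos: [0.4139, -0.2556, 0.2501]
tool_rot: [[0.208, 0.978, -0.001], [0.978, -0.208, 0.001], [0.001, -0.001, -1.0]]
ft_force: [0.1, -0.1, 0.1]
width: 1.003
grasp_force: 0.0
```

```bash
python3 - <<'E'
from h import *
print(bot.observe()["ee_pos"],bot.observe()["time"])
b=None
for p,y in(((.48,-.05,.25),94),((.387,.2865,.12),94)):
    print(rel(p,tool(y),b))
E
```

```text
[ 0.4139 -0.2556  0.2501] 0.9333
(array([21.4896,  2.1738,  0.0235]), array([ -0.0361,  -0.0368, -16.0337]))
(array([ 52.4541, -13.9282,  13.0519]), array([ -0.0361,  -0.0368, -16.0337]))
```

Emit:
carry_out(moves="4 0.4 0 0 0 -4; 8 0.8 0 0 0 -8; 12 1.2 0 0 0 -12; 16 1.7 0 0 0 -16; 21 1.5 0 0 0 -16; 25 0 0 0 0 -16; 29 -2 1 0 0 -16; 33 -4 2 0 0 -16; 37 -6 3 0 0 -16; 41 -8 4 0 0 -16")

```text
time: 1.77
ee_pos: [0.4288, 0.1378, 0.2157]
tool_rot: [[-0.063, 0.998, -0.0], [0.998, 0.063, 0.0], [0.0, -0.0, -1.0]]
ft_force: [0.8, -0.1, -1.1]
width: 1.001
grasp_force: 0.0
```

```bash
python3 - <<'E'
from h import *
print(rel((.387,.2865,.12),tool(94)))
t=snap("top");s=snap("side");cv2.imwrite("pics/t1.png",t);cv2.imwrite("pics/s1.png",s)
crop(s,130,120,400,320,"s1c")
E
```

```text
(array([15.1065, -3.2331,  9.5668]), array([-0.0036, -0.0036, -0.3931]))
s1c scale 2.962962962962963
```

View pics/s1c.png

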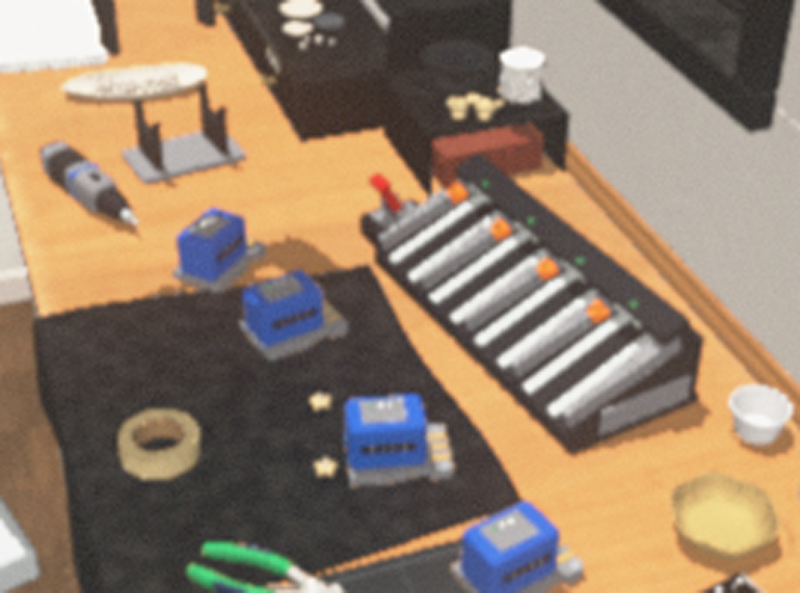

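Emit:
carry_out(moves="4 -0.8 2 0 0 0; 8 -1.6 4 0 0 0; 12 -2.4 6 0 0 0; 15.1 -3.2 8 0 0 0; 15.1 -3.2 10 0 0 0; 15.1 -3.2 12 0 0 0; 15.1 -3.2 12 0 0 0; 15.1 -3.2 12 0 0 0; 15.1 -3.2 12 0 0 0; 15.1 -3.2 12 0 0 0")

```text
time: 2.7
ee_pos: [0.3897, 0.2844, 0.0973]
tool_rot: [[-0.062, 0.998, 0.002], [0.998, 0.062, 0.001], [0.001, 0.003, -1.0]]
ft_force: [-0.1, 0.5, -0.3]
width: 0.999
grasp_force: 0.0
```

```bash
python3 - <<'E'
from h import *
t=cv2.imread("pics/t1.png");s=cv2.imread("pics/s1.png")
o=(((6,190,180),(16,255,255)))
T=sorted([c for c,_,_ in blobs(t,*o,6)],key=lambda c:c[0]);S=[(c,st[4]) for c,st,_ in blobs(s,(4,190,170),(16,255,255),8)]
print(T);print(S)
S=sorted([c for c,_ in S if 270<c[0]<345 and c[1]>175],key=lambda c:c[0])
for a,b in zip(T,S):
    p=tri(a,b);print(p,proj("top",p)-a,proj("side",p)-b)
for p in packs(t):print(p)
print(rel((.387,.2865,.004),tool(94)))
t=snap("top");crop(t,130,210,230,285,"t2")
crop(snap("side"),130,140,230,215,"s2")
E
```

```text
[array([256.5333, 185.5333]), array([279.5   , 187.3571]), array([302.3846, 190.2308]), array([325.5, 192.5])]
[(array([283.7273, 184.8182]), np.int32(11))]
[ 0.6368 -0.0178  0.0633] [ 0.0254 -0.0386] [-0.0512  0.0079]
(array([0.4263, 0.0767]), np.float64(25.3996555062526), np.float64(0.06027101166262479), np.float64(0.040648821755297604))
(array([ 0.4273, -0.0453]), np.float64(-3.373558602721701), np.float64(0.06071088337420946), np.float64(0.03888952101709992))
(array([ 0.4084, -0.2264]), np.float64(-27.86018599625126), np.float64(0.06211331027341505), np.float64(0.04005312869847085))
(array([ 0.4098, -0.3763]), np.float64(-0.6180594106420472), np.float64(0.05821743370372149), np.float64(0.04320095771715489))
(array([ 0.2209, -0.2787,  9.3288]), array([ 0.1435, -0.0452, -0.4576]))
t2 scale 8.0
s2 scale 8.0
```

View pics/s2.png

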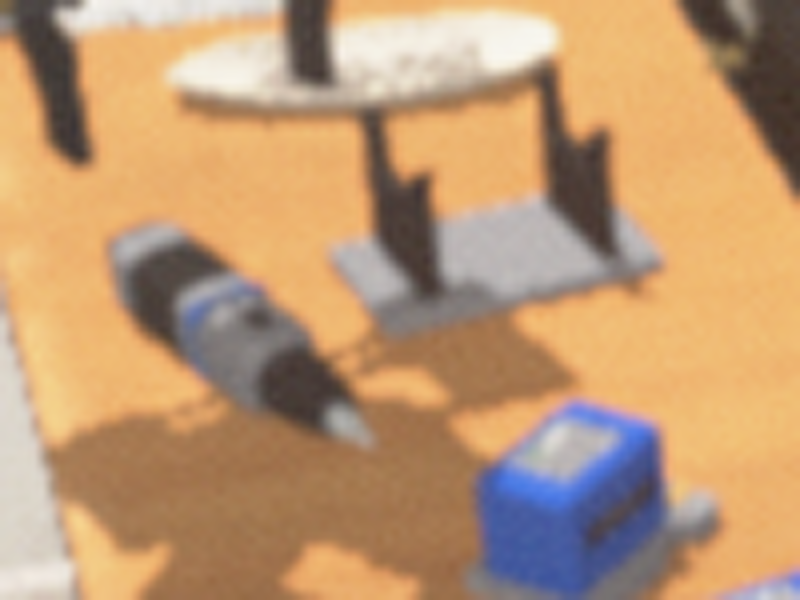

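Emit:
carry_out(moves="0.2 -0.3 2 0 0 0; 0.2 -0.3 4 0 0 0; 0.2 -0.3 6 0 0 0; 0.2 -0.3 7.5 0 0 0; 0.2 -0.3 8.5 0 0 0; 0.2 -0.3 9 0 0 0; 0.2 -0.3 9.3 0 0 0; 0.2 -0.3 9.3 0 0 0; 0.2 -0.3 9.3 0 0 0; 0.2 -0.3 9.3 0 0 0")

```text
time: 3.63
ee_pos: [0.3857, 0.2867, 0.0038]
tool_rot: [[-0.063, 0.998, 0.001], [0.998, 0.063, 0.001], [0.001, 0.001, -1.0]]
ft_force: [0.1, 0.7, -0.3]
width: 0.999
grasp_force: 0.0
```

Emit:
carry_out(moves="0 0 0 0 0 0; 0 0 0 0 0 0; 0 0 0 0 0 0; 0 0 0 0 0 0; 0 0 0 0 0 0; 0 0 0 0 0 0; 0 0 0 0 0 0; 0 0 0 0 0 0; 0 0 0 0 0 0; 0 0 0 0 0 0", claw=1, grip_force=35)

```text
time: 4.47
ee_pos: [0.3851, 0.2864, 0.003]
tool_rot: [[-0.063, 0.998, -0.0], [0.998, 0.063, -0.0], [-0.0, -0.0, -1.0]]
ft_force: [0.4, -0.2, -0.2]
width: 0.363
grasp_force: 34.8
```

```bash
python3 - <<'E'
from h import *
print(bot.observe()["grasp_force"])
s=cv2.imread("pics/s1.png")
hsv=cv2.cvtColor(s,cv2.COLOR_BGR2HSV)
for u,v in((285,185),(299,197),(315,210),(332,225)):
    print(hsv[v-1:v+2,u-1:u+2].reshape(-1,3)[::4].tolist())
i=s
crop(i,245,170,370,275,"st")
E
```

```text
34.834340270608664
[[16, 192, 247], [14, 197, 246], [12, 187, 224]]
[[13, 194, 239], [14, 193, 245], [12, 193, 236]]
[[15, 188, 246], [16, 184, 248], [13, 189, 245]]
[[14, 185, 243], [14, 189, 244], [12, 190, 235]]
st scale 5.714285714285714
```

View pics/st.png

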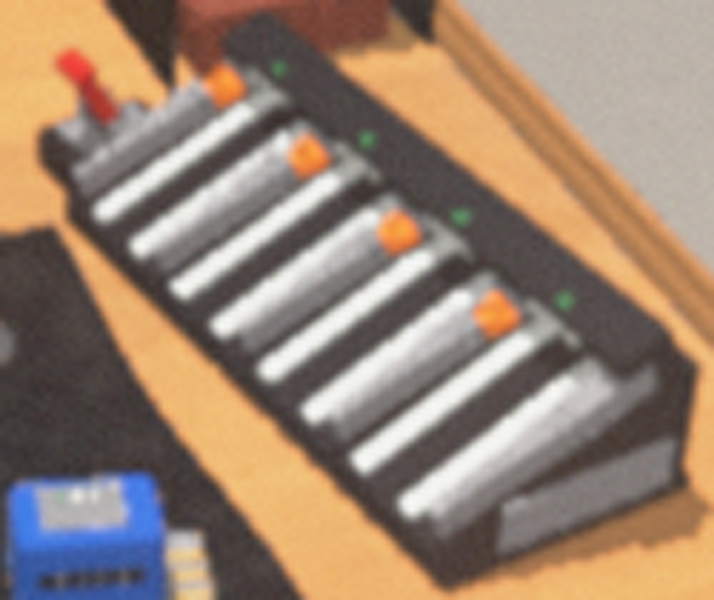

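```bash
python3 - <<'E'
from h import *
im=cv2.imread("pics/top0.png")
crop(im,140,200,190,255,"rest",560)
g=cv2.cvtColor(im,cv2.COLOR_BGR2GRAY)[200:255,140:190]
m=(g<60).astype(np.uint8);k,l,st,c=cv2.connectedComponentsWithStats(m)
for i in range(1,k):
    if st[i,4]>10:
        u=c[i]+[140,200];print(u,st[i],plane("top",*u,.04),plane("top",*u,.06))
p=(.5035,.277,.13)
print(rel((.387,.2866,.13),tool(93.6)),rel(p,tool(172.8)))
E
```

```text
rest scale 10.909090909090908
[162.5    215.8906] [12 13 21  6 64] [0.537  0.2752 0.04  ] [0.534  0.2701 0.06  ]
[158.0909 238.1818] [ 7 36 22  5 55] [0.4665 0.2844 0.04  ] [0.4644 0.2791 0.06  ]
(array([  0.0039,   0.1865, -12.6958]), array([-0.009 ,  0.0019,  0.0187])) (array([ -1.6895,  11.7527, -12.6975]), array([ -0.0089,  -0.0046, -79.1813]))
```

View pics/rest.png

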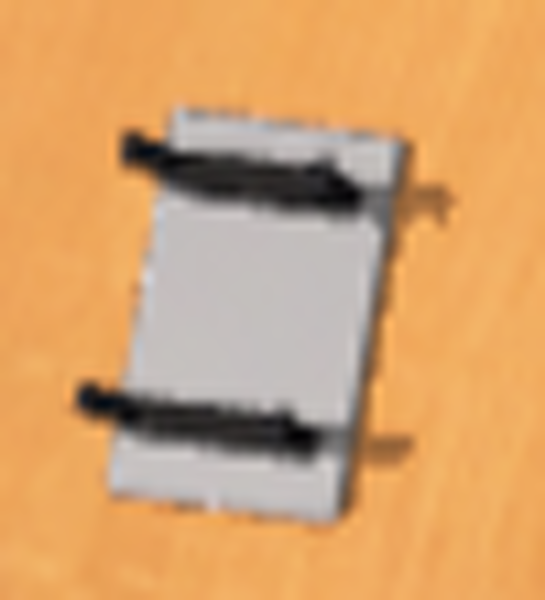

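```bash
python3 - <<'E'
from h import *
f=lambda x,y:(140+x/10.909-.45,200+y/10.909-.45)
for q in((130,150),(333,172),(87,396),(290,420)): print(plane("top",*f(*q),.062))
for q in((175,112),(400,137),(338,515),(112,488)): print(plane("top",*f(*q),.008))
E
```

```text
[0.5409 0.3042 0.062 ]
[0.536  0.2464 0.062 ]
[0.4706 0.3115 0.062 ]
[0.4652 0.254  0.062 ]
[0.5612 0.3069 0.008 ]
[0.5554 0.2402 0.008 ]
[0.4435 0.2515 0.008 ]
[0.4497 0.3177 0.008 ]
```

Emit:
carry_out(moves="0 0 -2 0 0 0; 0 0 -4 0 0 0; 0 0 -6 0 0 0; 0 0 -9 0 0 0; 0 0 -12.7 0 0 0; -0.2 2 -12.7 0 0 -6; -0.5 4 -12.7 0 0 -13; -0.8 6 -12.7 0 0 -20; -1.1 8 -12.7 0 0 -27; -1.4 10 -12.7 0 0 -34")

```text
time: 5.3
ee_pos: [0.486, 0.2784, 0.1297]
tool_rot: [[-0.615, 0.788, -0.001], [0.788, 0.615, -0.0], [0.001, -0.001, -1.0]]
ft_force: [1.0, -0.3, -2.9]
width: 0.366
grasp_force: 34.8
```

```bash
python3 - <<'E'
from h import *
print(rel((.503,.279,.13),tool(173.6)))
E
```

```text
(array([-1.0028,  1.3778, -0.0307]), array([ -0.0606,  -0.0605, -45.6323]))
```

Emit:
carry_out(moves="-1 1.4 0 0 0 -7; -1 1.4 0 0 0 -14; -1 1.4 0 0 0 -21; -1 1.4 0 0 0 -28; -1 1.4 0 0 0 -35; -1 1.4 0 0 0 -42; -1 1.4 0 0 0 -45.6; -1 1.4 0 0 0 -45.6; -1 1.4 0 0 0 -45.6; -1 1.4 0 0 0 -45.6")

```text
time: 6.13
ee_pos: [0.5026, 0.2793, 0.1297]
tool_rot: [[-0.993, 0.12, -0.001], [0.12, 0.993, -0.0], [0.001, -0.0, -1.0]]
ft_force: [0.3, 0.9, -2.0]
width: 0.368
grasp_force: 34.8
```

```bash
python3 - <<'E'
from h import *
print(rel((.503,.279,.05),tool(173.6)))
crop(snap("side"),140,110,240,200,"s3")
crop(snap("top"),120,190,220,265,"t3")
E
python3 -c "
import cv2,numpy as np
a=cv2.imread('pics/s3.png');b=cv2.imread('pics/t3.png')
a=cv2.resize(a,(400,360));b=cv2.resize(b,(400,360*75//90));b=cv2.copyMakeBorder(b,0,60,0,0,0)
cv2.imwrite('pics/st3.png',np.hstack([a,b[:360]]))"
```

```text
(array([-0.0512, -0.0207,  7.9661]), array([-0.0244, -0.0592, -0.4678]))
s3 scale 6.666666666666667
t3 scale 8.0
```

View pics/st3.png

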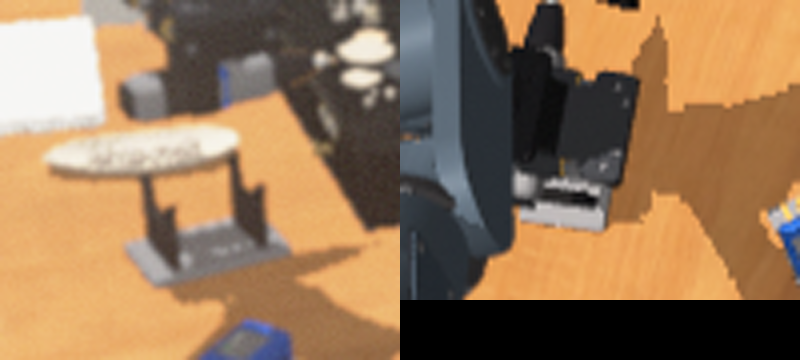

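Emit:
carry_out(moves="0 0 2 0 0 -0.3; 0 0 4 0 0 -0.4; 0 0 5.5 0 0 -0.4; 0 0 6.5 0 0 -0.4; 0 0 7.2 0 0 -0.4; 0 0 7.8 0 0 -0.4; 0 0 8.1 0 0 -0.4; 0 0 8.3 0 0 -0.4; 0 0 8.3 0 0 -0.4; 0 0 8.3 0 0 -0.4")

```text
time: 7.07
ee_pos: [0.5035, 0.2796, 0.0476]
tool_rot: [[-0.994, 0.111, 0.001], [0.111, 0.994, 0.0], [-0.001, 0.0, -1.0]]
ft_force: [0.4, 0.9, -3.2]
width: 0.361
grasp_force: 34.8
```

Emit:
carry_out(moves="0 0 0 0 0 0; 0 0 0 0 0 0; 0 0 0 0 0 0; 0 0 0 0 0 0; 0 0 -0.5 0 0 0; 0 0 -1.5 0 0 0; 0 0 -3.5 0 0 0; 0 0 -6 0 0 0; 0 0 -9 0 0 0; 0 0 -13 0 0 0", claw=0.3)

```text
time: 7.9
ee_pos: [0.5014, 0.2788, 0.1773]
tool_rot: [[-0.994, 0.111, -0.004], [0.111, 0.994, -0.001], [0.004, -0.002, -1.0]]
ft_force: [1.0, -0.1, 0.1]
width: 0.7
grasp_force: 0.0
```

```bash
python3 - <<'E'
from h import *
print(bot.observe()["ee_pos"])
s=snap("side");cv2.imwrite("pics/s4.png",s);crop(s,140,110,240,185,"s4c")
t=snap("top");cv2.imwrite("pics/t4.png",t)
for p in packs(t):print(*p)
# station
hi=cv2.cvtColor(cv2.imread("pics/s1.png"),cv2.COLOR_BGR2HSV)
S=[c for c,st,_ in blobs(cv2.imread("pics/s1.png"),(4,165,200),(17,255,255),6) if st[4]<80 and 270<c[0]<345 and 170<c[1]<240]
print(S)
E
```

```text
[0.5014 0.2788 0.1773]
s4c scale 8.0
[0.4263 0.0768] 26.153584882125813 0.06015920783557006 0.0407607243498005
[ 0.4272 -0.0455] -3.3736084347751216 0.060430513045170074 0.03916792479726147
[ 0.4084 -0.2264] -27.86018599625126 0.06211331027341505 0.04005312869847085
[ 0.4098 -0.3763] -0.6180594106420472 0.05821743370372149 0.04320095771715489
[array([283.9565, 184.6087]), array([298.75, 197.25]), array([314.4167, 210.5   ]), array([331.5926, 224.7407])]
```

View pics/s4c.png

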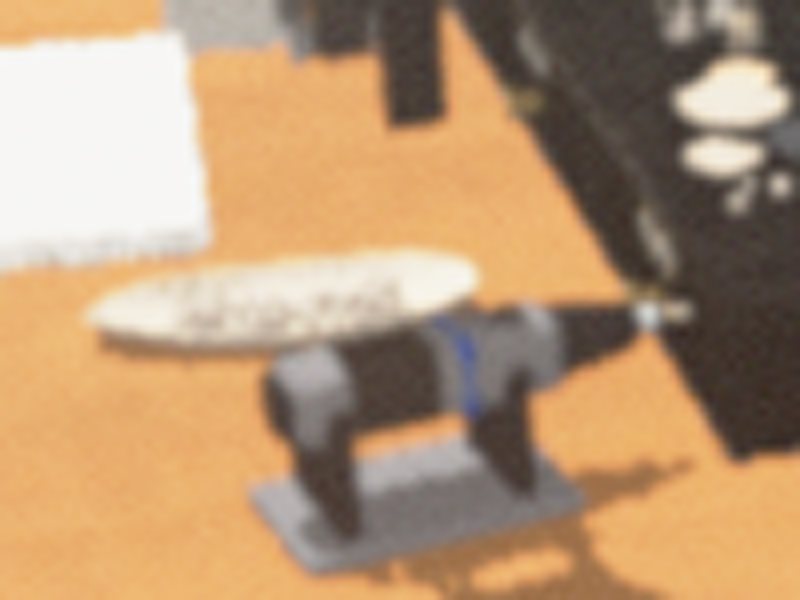

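```bash
python3 - <<'E'
from h import *
T=[(256.55,185.5),(279.5,187.36),(302.38,190.15),(325.6,192.5)]
S=[(283.96,184.6),(298.75,197.25),(314.4,210.5),(331.6,224.7)]
P=[tri(a,b) for a,b in zip(T,S)];print(np.array(P))
d=P[0]-P[3];print(np.linalg.norm(d),np.degrees(np.arctan2(-d[0],d[1])))
t=cv2.imread("pics/top0.png");s=cv2.imread("pics/s1.png")
crop(t,235,165,355,230,"stt",800)
crop(s,245,170,370,275,"sts")
E
python3 -c "
import cv2,numpy as np
a=cv2.imread('pics/stt.png');print(a.shape)"
```

```text
[[ 0.6371 -0.0181  0.064 ]
 [ 0.6331 -0.0897  0.0621]
 [ 0.6263 -0.1616  0.0626]
 [ 0.6203 -0.234   0.0639]]
0.21657785885668632 -4.4304064746589225
stt scale 6.666666666666667
sts scale 5.714285714285714
(433, 800, 3)
```

View pics/stt.png

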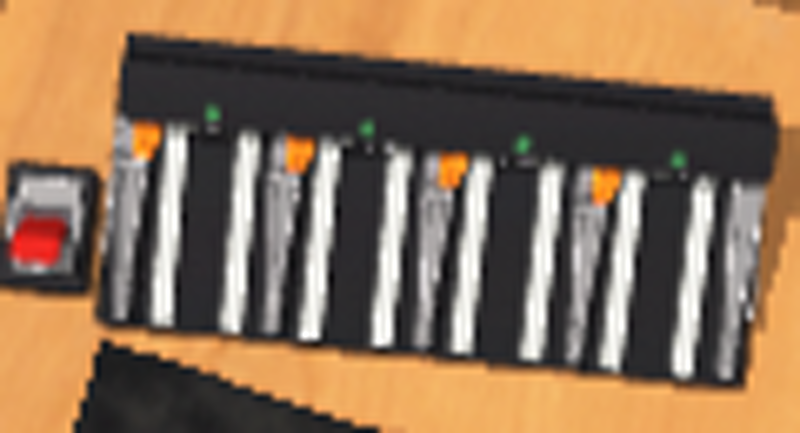

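```bash
python3 - <<'E'
from h import *
tp=lambda x,y:(235+x/6.6667-.43,165+y/6.6667-.43)
sp=lambda x,y:(245+x/5.714-.41,170+y/5.714-.41)
M=[tri(tp(*a),sp(*b)) for a,b in zip([(162,325),(232,332),(312,340),(382,346),(462,353),(533,360),(610,370),(683,377)],[(105,213),(145,247),(183,290),(228,328),(270,370),(317,412),(365,463),(412,507)])]
M=np.array(M);print(M)
B=(M[::2]+M[1::2])/2;print(B);d=B[0]-B[3];print(np.linalg.norm(d),np.degrees(np.arctan2(-d[0],d[1])))
y=-5.0
Cc=np.array([[.6371,-.0181,.064],[.6331,-.0897,.0621],[.6263,-.1616,.0626],[.6203,-.234,.0639]])
for y in(-4.4,-5,-5.5):
    Rz=R.from_euler("z",y,degrees=True).as_matrix();Rb=Rz@R.from_euler("y",-22,degrees=True).as_matrix()
    print(y,((Cc-B)@Rb)*1000)
    # bay points from mouth and mean
    bp=B+Rb@[.075,0,0];print(bp, bp.mean(0))
E
```

```text
[[ 0.5574 -0.0273  0.0245]
 [ 0.5556 -0.0613  0.0248]
 [ 0.5516 -0.0988  0.0242]
 [ 0.5505 -0.1328  0.0236]
 [ 0.5468 -0.1703  0.0253]
 [ 0.5449 -0.2046  0.0249]
 [ 0.5413 -0.2415  0.0233]
 [ 0.5383 -0.2759  0.0247]]
[[ 0.5565 -0.0443  0.0247]
 [ 0.5511 -0.1158  0.0239]
 [ 0.5459 -0.1874  0.0251]
 [ 0.5398 -0.2587  0.024 ]]
0.21508323663803142 -4.447866594624304
-4.4 [[87.3948 32.3002  7.1208]
 [88.276  32.3388  5.5616]
 [86.5582 31.9251  5.4388]
 [87.5956 30.8298  7.637 ]]
[[ 0.6258 -0.0496  0.0528]
 [ 0.6204 -0.1212  0.052 ]
 [ 0.6152 -0.1928  0.0532]
 [ 0.6091 -0.2641  0.0521]] [ 0.6176 -0.1569  0.0525]
-5 [[87.0772 33.119   7.2491]
 [87.958  33.1723  5.6901]
 [86.2443 32.7424  5.5656]
 [87.2923 31.6486  7.7595]]
[[ 0.6258 -0.0504  0.0528]
 [ 0.6204 -0.1219  0.052 ]
 [ 0.6151 -0.1935  0.0532]
 [ 0.6091 -0.2648  0.0521]] [ 0.6176 -0.1576  0.0525]
-5.5 [[86.8065 33.7986  7.3585]
 [87.6868 33.8641  5.7997]
 [85.9766 33.4208  5.6738]
 [87.0334 32.3284  7.8641]]
[[ 0.6257 -0.051   0.0528]
 [ 0.6203 -0.1225  0.052 ]
 [ 0.6151 -0.1941  0.0532]
 [ 0.609  -0.2654  0.0521]] [ 0.6175 -0.1582  0.0525]
```

```bash
cat >> h.py <<'E'
BY=-4.45;ya=np.array([.0776,.997,0]);BC=np.array([.6176,-.1569,.0525])
BR=R.from_euler("z",BY,degrees=True).as_matrix()@R.from_euler("y",-22,degrees=True).as_matrix()
def bay(k,x,z,y=0,off=(-.010,0,.017)):
    "TCP target with pack origin at (x,y,z) mm of bay k; off = TCP in pack frame"
    b=BC+ya*(.108-.072*(k-1)); return b+BR@(np.array([x,y,z])/1000+np.array(off)), BR@np.diag([-1,1,-1.])
def show(*tg):
    for p,Rt in tg: a,b=rel(p,Rt);print("pos",np.array(p),"rel",a.round(2),b.round(1))
E
python3 - <<'E'
from h import *
print(bot.observe()["joint_pos"])
show(((.4263,.0768,.12),tool(205.8)),((.4263,.0768,.017),tool(205.8)))
print(bay(1,-50,0),tool(180+BY,-22))
E
```

```text
[ 17.9467  29.1264  91.5495   0.0047  58.4731 -65.6914]
pos [0.4263 0.0768 0.12  ] rel [  5.89 -21.24   6.23] [  0.1   0.9 -32.2]
pos [0.4263 0.0768 0.017 ] rel [  6.03 -21.3   16.53] [  0.1   0.9 -32.2]
(array([ 0.5642, -0.0444,  0.0458]), array([[-0.9244,  0.0776,  0.3735],
       [ 0.0719,  0.997 , -0.0291],
       [-0.3746,  0.    , -0.9272]])) [[-0.9244  0.0776  0.3735]
 [ 0.0719  0.997  -0.0291]
 [-0.3746  0.     -0.9272]]
```

Emit:
carry_out(moves="1 -4 0 0 0 -6; 2 -8 0 0 0 -12; 3.5 -12 1 0 0 -18; 4.8 -16 3 0 0 -24; 5.9 -20 5 0 0 -30; 6 -21.3 6 0 0 -32.2; 6 -21.3 6 0 0 -32.2; 6 -21.3 6 0 0 -32.2; 6 -21.3 6 0 0 -32.2; 6 -21.3 6 0 0 -32.2", claw=0.15, grip_force=45)

```text
time: 8.83
ee_pos: [0.4211, 0.0751, 0.1178]
tool_rot: [[-0.9, -0.436, 0.003], [-0.436, 0.9, -0.0], [-0.002, -0.001, -1.0]]
ft_force: [-0.4, -0.4, -0.3]
width: 0.851
grasp_force: 0.0
```

```bash
python3 - <<'E'
from h import *
print(bot.observe()["joint_pos"],bot.observe()["width"])
t=snap("top");[print(*p) for p in packs(t)]
show(((.4263,.0768,.017),tool(205.8)))
crop(snap("side"),170,140,270,215,"s5")
E
```

```text
[  -4.9315   26.2189  115.5878    0.0178   38.0381 -120.8099] 0.8513010550430836
[ 0.4277 -0.0454] -3.373534173093489 0.05988116116034916 0.03888952101709992
[ 0.4084 -0.2264] -27.86018599625126 0.06211331027341505 0.04005312869847085
[ 0.4098 -0.3763] -0.6180594106420472 0.05821743370372149 0.04320095771715489
pos [0.4263 0.0768 0.017 ] rel [-0.52 -0.08 10.08] [-0.1  0.1  0.1]
s5 scale 8.0
```

View pics/s5.png

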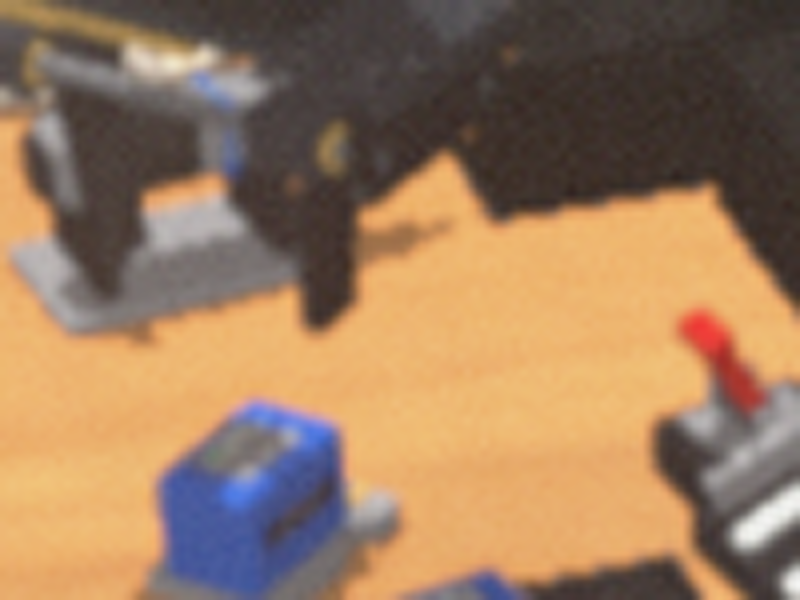

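Emit:
carry_out(moves="-0.5 -0.1 2 0 0 0; -0.5 -0.1 4 0 0 0; -0.5 -0.1 6 0 0 0; -0.5 -0.1 8 0 0 0; -0.5 -0.1 9 0 0 0; -0.5 -0.1 9.7 0 0 0; -0.5 -0.1 10 0 0 0; -0.5 -0.1 10 0 0 0; -0.5 -0.1 10 0 0 0; -0.5 -0.1 10 0 0 0")

```text
time: 9.77
ee_pos: [0.4253, 0.0758, 0.0177]
tool_rot: [[-0.9, -0.436, 0.002], [-0.436, 0.9, -0.0], [-0.001, -0.001, -1.0]]
ft_force: [-0.1, -0.2, -0.3]
width: 0.852
grasp_force: 0.0
```

Emit:
carry_out(moves="0 0 0 0 0 0; 0 0 0 0 0 0; 0 0 0 0 0 0; 0 0 0 0 0 0; 0 0 0 0 0 0; 0 0 0 0 0 0; 0 0 -2 0 0 0; 0 0 -4 0 0 0; 0 0 -7 0 0 0; 0 0 -10 0 0 0", claw=1, grip_force=45)

```text
time: 10.6
ee_pos: [0.4232, 0.0758, 0.1172]
tool_rot: [[-0.9, -0.435, -0.004], [-0.435, 0.9, 0.0], [0.004, 0.002, -1.0]]
ft_force: [-0.1, 0.3, -2.7]
width: 0.457
grasp_force: 45.0
```

```bash
python3 - <<'E'
from h import *
show(bay(1,-50,40),bay(1,-50,12),bay(1,-50,0))
E
```

```text
pos [ 0.5492 -0.0433  0.0829] rel [ -6.18 -16.21   3.37] [  5.9 -21.7  29.9]
pos [ 0.5597 -0.0441  0.0569] rel [ -7.09 -16.74   5.96] [  5.9 -21.7  29.9]
pos [ 0.5642 -0.0444  0.0458] rel [ -7.49 -16.97   7.08] [  5.9 -21.7  29.9]
```

Emit:
carry_out(moves="-1 -2.8 0 1 -3.6 5; -2 -5.6 0 2 -7.2 10; -3 -8.4 0.5 3 -10.8 15; -4 -11.2 1 4 -14.4 20; -5.2 -14 2 5 -18 25; -6.2 -16.2 3.4 5.9 -21.7 29.9; -6.2 -16.2 3.4 5.9 -21.7 29.9; -6.2 -16.2 3.4 5.9 -21.7 29.9; -6.2 -16.2 3.4 5.9 -21.7 29.9; -6.2 -16.2 3.4 5.9 -21.7 29.9")

```text
time: 11.43
ee_pos: [0.5501, -0.0423, 0.0828]
tool_rot: [[-0.924, 0.076, 0.375], [0.071, 0.997, -0.028], [-0.376, 0.0, -0.927]]
ft_force: [0.3, 0.6, -2.7]
width: 0.457
grasp_force: 45.0
```

```bash
python3 - <<'E'
from h import *
show(bay(1,-50,40),bay(1,-50,12),bay(1,-50,0))
s=snap("side");t=snap("top")
a=cv2.resize(s[140:250,220:330],None,fx=3.6,fy=3.6,interpolation=2);b=cv2.resize(t[160:270,210:320],None,fx=3.6,fy=3.6,interpolation=2)
cv2.imwrite("pics/j6.png",np.hstack([a,b]))
E
```

```text
pos [ 0.5492 -0.0433  0.0829] rel [ 0.07 -0.1  -0.04] [0.  0.1 0.1]
pos [ 0.5597 -0.0441  0.0569] rel [ 0.07 -0.1   2.76] [0.  0.1 0.1]
pos [ 0.5642 -0.0444  0.0458] rel [ 0.08 -0.11  3.96] [0.  0.1 0.1]
```

View pics/j6.png

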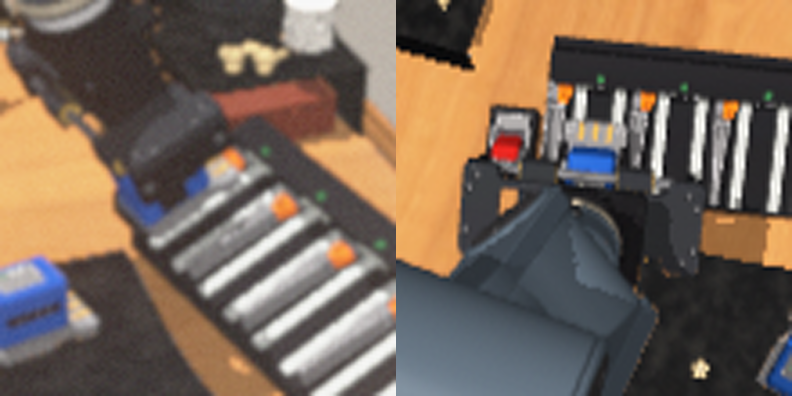

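Emit:
carry_out(moves="0.1 -0.1 0.5 0 0 0; 0.1 -0.1 1 0 0 0; 0.1 -0.1 1.5 0 0 0; 0.1 -0.1 2 0 0 0; 0.1 -0.1 2.5 0 0 0; 0.1 -0.1 2.8 0 0 0; 0.1 -0.1 3.1 0 0 0; 0.1 -0.1 3.4 0 0 0; 0.1 -0.1 3.6 0 0 0; 0.1 -0.1 3.6 0 0 0")

```text
time: 12.37
ee_pos: [0.5639, -0.0447, 0.0496]
tool_rot: [[-0.923, 0.077, 0.378], [0.071, 0.997, -0.03], [-0.379, -0.001, -0.926]]
ft_force: [0.6, -0.2, -3.4]
width: 0.457
grasp_force: 45.0
```

Emit:
carry_out(moves="0 0 0.05 0 0 0; 0 0 0.1 0 0 0; 0 0 0.15 0 0 0; 0 0 0.2 0 0 0; 0 0 0.25 0 0 0; 0 0 0.3 0 0 0; 0 0 0.3 0 0 0; 0 0 0.3 0 0 0; 0 0 0.3 0 0 0; 0 0 0.3 0 0 0")

```text
time: 13.2
ee_pos: [0.5645, -0.0449, 0.0467]
tool_rot: [[-0.923, 0.077, 0.377], [0.072, 0.997, -0.029], [-0.378, -0.0, -0.926]]
ft_force: [-2.4, 2.0, 0.9]
width: 0.461
grasp_force: 45.0
```

```bash
python3 - <<'E'
from h import *
s=bot.observe();print(s["ft_force"],s["torque"])
show(bay(1,-50,0),bay(1,0,0))
E
```

```text
[-2.403   1.9965  0.9455] [0.4748 0.2763 0.2409]
pos [ 0.5642 -0.0444  0.0458] rel [0.07 0.05 0.07] [-0.   0.2  0. ]
pos [ 0.6104 -0.048   0.0645] rel [-4.93  0.05  0.09] [-0.   0.2  0. ]
```

Emit:
carry_out(moves="-0.4 0.02 0 0 0 0; -0.8 0.03 0 0 0 0; -1.2 0.05 0 0 0 0; -1.6 0.05 0 0 0 0; -2 0.05 0 0 0 0; -2.4 0.05 0 0 0 0; -2.8 0.05 0 0 0 0; -3.2 0.05 0 0 0 0; -3.6 0.05 0 0 0 0; -3.6 0.05 0 0 0 0")

```text
time: 14.03
ee_pos: [0.5961, -0.0466, 0.0597]
tool_rot: [[-0.924, 0.078, 0.374], [0.072, 0.997, -0.028], [-0.375, 0.001, -0.927]]
ft_force: [-5.9, 2.8, 1.7]
width: 0.455
grasp_force: 45.0
```

Emit:
carry_out(moves="-0.2 0 0 0 0 0; -0.4 0 0 0 0 0; -0.6 0 0 0 0 0; -0.8 0 0 0 0 0; -1 0 0 0 0 0; -1.2 0 0 0 0 0; -1.3 0 0 0 0 0; -1.4 0 0 0 0 0; -1.4 0 0 0 0 0; -1.4 0 0 0 0 0")

```text
time: 14.87
ee_pos: [0.6037, -0.0469, 0.063]
tool_rot: [[-0.928, 0.078, 0.365], [0.074, 0.997, -0.025], [-0.366, 0.004, -0.931]]
ft_force: [-15.7, -2.9, 4.7]
width: 0.458
grasp_force: 45.0
```

```bash
python3 - <<'E'
from h import *
s=bot.observe();print(s["ft_force"]@BR,s["torque"])
show(bay(1,0,0))
E
```

```text
[-12.5764  -4.0789  10.1303] [-0.5926  2.0748 -0.4861]
pos [ 0.6104 -0.048   0.0645] rel [-0.69 -0.06  0.11] [ 0.2 -0.5 -0.1]
```

Emit:
carry_out(moves="-0.1 0 -0.05 0 0 0; -0.2 0 -0.1 0 0 0; -0.3 0 -0.1 0 0 0; -0.4 0 -0.1 0 0 0; -0.5 0 -0.1 0 0 0; -0.5 0 -0.1 0 0 0; -0.5 0 -0.1 0 0 0; -0.5 0 -0.1 0 0 0; -0.5 0 -0.1 0 0 0; -0.5 0 -0.1 0 0 0")

```text
time: 15.7
ee_pos: [0.6037, -0.0466, 0.0636]
tool_rot: [[-0.931, 0.078, 0.357], [0.075, 0.997, -0.023], [-0.358, 0.006, -0.934]]
ft_force: [-22.8, -8.2, 2.7]
width: 0.459
grasp_force: 45.0
```

```bash
python3 - <<'E'
from h import *
s=bot.observe();print(s["ft_force"]@BR,s["torque"])
show(bay(1,0,0))
s=snap("side");t=snap("top")
a=cv2.resize(s[150:230,240:320],None,fx=5,fy=5,interpolation=2);b=cv2.resize(t[160:240,220:300],None,fx=5,fy=5,interpolation=2)
cv2.imwrite("pics/j7.png",np.hstack([a,b]))
E
```

```text
[-19.497   -9.9907  10.7477] [-1.4238  3.3461 -0.9736]
pos [ 0.6104 -0.048   0.0645] rel [-0.67 -0.08  0.16] [ 0.3 -1.  -0.2]
```

View pics/j7.png

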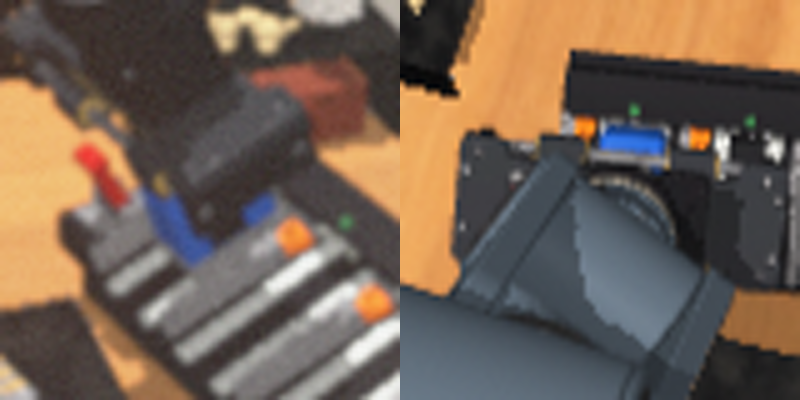

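```bash
python3 - <<'E'
from h import *
b=BC+ya*.108
for x in(-7,-3,0):
    for q in((20,20,50),(20,-20,50),(40,0,9)):
        p=b+BR@(np.array(q)+[x,0,0])/1000; u=proj("top",p);print(x,q,u,(u-[220,160]+.5)*5+[400,0],(proj("side",p)-[240,150]+.5)*5)
print(bot.observe()["tool_rot"].T@BR, (bot.observe()["ee_pos"]-b)@BR)
E
```

```text
-7 (20, 20, 50) [259.4237 187.7469] [599.6183 141.2345] [212.0587 130.2253]
-7 (20, -20, 50) [272.549  189.0738] [665.2449 147.8691] [252.6934 163.6331]
-7 (40, 0, 9) [267.3641 179.9363] [639.3203 102.1815] [282.0474 179.0218]
-3 (20, 20, 50) [259.5385 186.4483] [600.1924 134.7415] [217.9336 126.1141]
-3 (20, -20, 50) [272.6722 187.7756] [665.8608 141.3781] [258.6754 159.408 ]
-3 (40, 0, 9) [267.4809 178.6651] [639.9046  95.8256] [287.7971 174.9388]
0 (20, 20, 50) [259.6247 185.4733] [600.6234 129.8663] [222.3351 123.0341]
0 (20, -20, 50) [272.7647 186.8009] [666.3233 136.5044] [263.157  156.2427]
0 (40, 0, 9) [267.5687 177.7107] [640.3434  91.0535] [292.1048 171.8798]
[[-0.9998  0.0028  0.0182]
 [ 0.0029  1.      0.0049]
 [-0.0182  0.005  -0.9998]] [-0.0166  0.0008  0.0187]
```

Emit:
carry_out(moves="0.5 0 0 0 0 0; 0.5 0 0 0 0 0; 0.5 0 0 0 0 0; 0.5 0 0 0 0 0; 0.5 0 0 0 0 0; 0.5 0 0 0 0 0; 0.5 0 -1 0 0 0; 0.5 0 -3 0 0 0; 0.5 0 -6 0 0 0; 0.5 0 -9 0 0 0", claw=0.4)

```text
time: 16.63
ee_pos: [0.5757, -0.0454, 0.1504]
tool_rot: [[-0.923, 0.078, 0.376], [0.072, 0.997, -0.03], [-0.377, -0.001, -0.926]]
ft_force: [0.3, -0.8, 0.3]
width: 0.598
grasp_force: 0.0
```

```bash
python3 - <<'E'
from h import *
t=snap("top");s=snap("side");cv2.imwrite("pics/t8.png",t);cv2.imwrite("pics/s8.png",s)
print([(c,st[4]) for c,st,_ in blobs(t,(6,190,180),(16,255,255),5)])
print([(c,st[4]) for c,st,_ in blobs(s,(4,165,200),(17,255,255),6) if st[4]<80])
[print(*p) for p in packs(t)]
b=BC+ya*.108
print([proj("top",b+BR@np.array([-10+x,0,50])/1000) for x in(-4,0)])
print([(c,st) for c,st,_ in blobs(t,(100,120,80),(125,255,255),20)])
a=cv2.resize(s[150:230,240:320],None,fx=5,fy=5,interpolation=2);b=cv2.resize(t[160:240,220:300],None,fx=5,fy=5,interpolation=2)
cv2.imwrite("pics/j8.png",np.hstack([a,b]))
E
```

```text
[(array([256.5333, 185.5333]), np.int32(15)), (array([279.5   , 187.3571]), np.int32(14)), (array([302.3846, 190.2308]), np.int32(13)), (array([325.5, 192.5]), np.int32(12))]
[(array([257.    , 180.4444]), np.int32(9)), (array([298.6667, 197.1429]), np.int32(21)), (array([314.4167, 210.5   ]), np.int32(24)), (array([331.5926, 224.7407]), np.int32(27))]
[ 0.6261 -0.0474] -88.54664548251888 0.03783561328489297 0.025750683817681905
[ 0.4088 -0.2267] -28.300771583831924 0.061206415017069575 0.03982455674711245
[ 0.4098 -0.3763] -0.6180594106420472 0.05821743370372149 0.04320095771715489
[array([265.1859, 197.1316]), array([265.3039, 195.8442])]
[(array([266.2247, 189.1685]), array([260, 186,  13,   9,  89], dtype=int32)), (array([322.1474, 260.391 ]), array([313, 250,  20,  22, 156], dtype=int32)), (array([370.582 , 261.7302]), array([364, 252,  15,  20, 189], dtype=int32))]
```

View pics/j8.png

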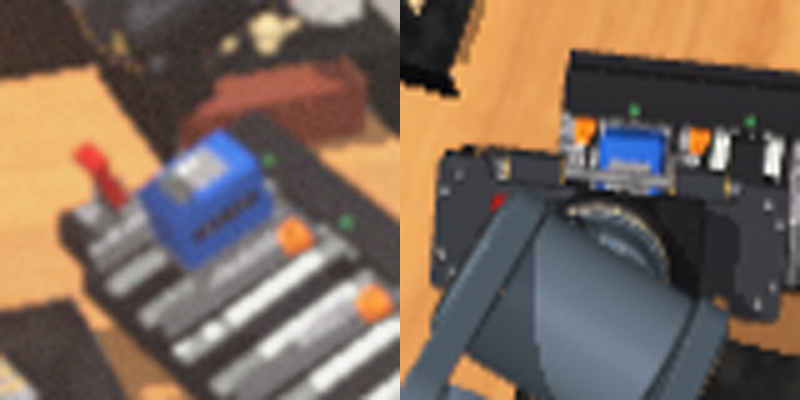

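```bash
python3 - <<'E'
from h import *
show(((.430,-.0455,.12),tool(176.6)))
for n in("s1","s8"):
    print([(c.round(1),st[4]) for c,st,_ in blobs(cv2.imread(f"pics/{n}.png"),(100,120,80),(125,255,255),100)])
E
```

```text
pos [ 0.43   -0.0455  0.12  ] rel [14.87 -1.11 -2.48] [-0.3 22.6 -1. ]
[(array([198.7, 204.9]), np.int32(179)), (array([224.8, 225.2]), np.int32(296)), (array([259.7, 266.9]), np.int32(410)), (array([300.4, 307.6]), np.int32(443))]
[(array([282.1, 190.2]), np.int32(264)), (array([225. , 224.8]), np.int32(303)), (array([259.9, 267.1]), np.int32(412)), (array([300.5, 307.5]), np.int32(445))]
```

Emit:
carry_out(moves="3 -0.2 -2.5 0 4 0; 6 -0.4 -2.5 0 8 0; 9 -0.6 -2.5 0 12 -0.5; 12 -0.8 -2.5 0 16 -0.5; 14.9 -1.1 -2.5 -0.3 20 -1; 14.9 -1.1 -2.5 -0.3 22.6 -1; 14.9 -1.1 -2.5 -0.3 22.6 -1; 14.9 -1.1 -2.5 -0.3 22.6 -1; 14.9 -1.1 -2.5 -0.3 22.6 -1; 14.9 -1.1 -2.5 -0.3 22.6 -1", claw=0.15)

```text
time: 17.57
ee_pos: [0.4291, -0.0451, 0.1167]
tool_rot: [[-0.998, 0.06, -0.005], [0.06, 0.998, 0.002], [0.005, 0.001, -1.0]]
ft_force: [-0.4, -0.2, -0.2]
width: 0.848
grasp_force: 0.0
```

```bash
python3 - <<'E'
from h import *
show(((.430,-.0455,.017),tool(176.6)))
s=snap("side");print([(c.round(1),st[4]) for c,st,_ in blobs(s,(100,120,80),(125,255,255),60)])
for x in(-40,20):
  for y in(-20,20):
    print(x,y,proj("side",np.array([.4272+.0,-.0455,.05])+R.from_euler("z",-3.4,degrees=True).as_matrix()@np.array([x+10,y,0])/1000))
m=cv2.inRange(cv2.cvtColor(cv2.imread("pics/s1.png"),cv2.COLOR_BGR2HSV),(100,120,80),(125,255,255))
k,l,st,c=cv2.connectedComponentsWithStats(m)
i=[i for i in range(1,k) if abs(c[i][0]-224.8)<1 and st[i,4]>100][0];h=cv2.convexHull(np.argwhere(l==i)[:,::-1].astype(np.int32))
print(cv2.approxPolyDP(h,1.5,True).reshape(-1,2).tolist())
E
```

```text
pos [ 0.43   -0.0455  0.017 ] rel [-0.14 -0.05  9.97] [ 0.1 -0.3 -0. ]
[(array([281.8, 190.2]), np.int32(276)), (array([225. , 225.3]), np.int32(294)), (array([259.8, 267.1]), np.int32(400)), (array([300.5, 307.5]), np.int32(441))]
-40 -20 [217.245  225.8735]
-40 20 [210.0535 217.8278]
20 -20 [238.4152 218.6306]
20 20 [230.9025 210.9284]
[[237, 229], [219, 235], [214, 229], [212, 219], [232, 213], [237, 219]]
```

Emit:
carry_out(moves="-0.1 0 2 0 0 0; -0.1 0 4 0 0 0; -0.1 0 6 0 0 0; -0.1 0 8 0 0 0; -0.1 0 9 0 0 0; -0.1 0 9.7 0 0 0; -0.1 0 10 0 0 0; -0.1 0 10 0 0 0; -0.1 0 10 0 0 0; -0.1 0 10 0 0 0")

```text
time: 18.45
ee_pos: [0.4297, -0.0451, 0.0172]
tool_rot: [[-0.998, 0.06, -0.005], [0.06, 0.998, 0.001], [0.005, 0.001, -1.0]]
ft_force: [0.3, -1.0, -1.0]
width: 0.849
grasp_force: 0.0
```

Emit:
carry_out(moves="0 0 0 0 0 0; 0 0 0 0 0 0; 0 0 0 0 0 0; 0 0 0 0 0 0; 0 0 0 0 0 0; 0 0 0 0 0 0; 0 0 -2 0 0 0; 0 0 -4 0 0 0; 0 0 -7 0 0 0; 0 0 -10 0 0 0", claw=1, grip_force=58)

```text
time: 19.28
ee_pos: [0.4284, -0.0447, 0.1166]
tool_rot: [[-0.998, 0.06, -0.01], [0.06, 0.998, 0.003], [0.01, 0.003, -1.0]]
ft_force: [0.1, 0.2, -3.4]
width: 0.454
grasp_force: 58.0
```

```bash
python3 - <<'E'
from h import *
o=(-.007,0,.0175)
show(bay(2,-50,40,0,o),bay(2,-50,3,0,o))
E
```

```text
pos [ 0.5462 -0.1152  0.0845] rel [-12.22  -6.35   3.07] [  0.3 -22.6   1. ]
pos [ 0.56   -0.1163  0.0502] rel [-13.64  -6.38   6.49] [  0.3 -22.6   1. ]
```

Emit:
carry_out(moves="-3 -1.6 0 0 -5 0; -6 -3.2 0 0 -10 0; -9 -4.8 1 0 -15 0.5; -12.2 -6.3 2 0 -20 1; -12.2 -6.3 3 0.3 -22.3 1; -12.6 -6.4 4 0.3 -22.3 1; -13 -6.4 5 0.3 -22.3 1; -13.4 -6.4 5.9 0.3 -22.3 1; -13.6 -6.4 6.4 0.3 -22.3 1; -13.6 -6.4 6.4 0.3 -22.3 1")

```text
time: 20.12
ee_pos: [0.5603, -0.1164, 0.0495]
tool_rot: [[-0.926, 0.078, 0.369], [0.073, 0.997, -0.027], [-0.37, 0.001, -0.929]]
ft_force: [-0.4, -0.1, -3.4]
width: 0.451
grasp_force: 58.0
```

```bash
cat >> h.py <<'E'
def status(k,o):
    s=bot.observe();print("F bay",(s["ft_force"]@BR).round(1),"tcp in bay",((s["ee_pos"]-(BC+ya*(.108-.072*(k-1))))@BR*1000).round(1),s["width"],s["grasp_force"])
    t=snap("top");b=BC+ya*(.108-.072*(k-1))
    # blue front edge: top rows of blob near bay column
    for c,st,m in blobs(t,(100,120,80),(125,255,255),10):
        u=proj("top",b+BR@np.array([20,0,50])/1000)
        if abs(c[0]-u[0])<9 and c[1]<230:
            cols=[np.argwhere(m[:,x])[0,0] for x in range(st[0]+3,st[0]+st[2]-3)]
            print("blue",c.round(1),st,"front row",np.mean(cols)-.5,"home expect",u, "per mm .325")
    print("catch",[c.round(2).tolist()+[int(q[4])] for c,q,_ in blobs(t,(6,190,180),(16,255,255),4)])
    show(bay(k,-50,0,0,o),bay(k,0,0,0,o))
E
python3 -c "
from h import *
status(2,(-.007,0,.0175))"
```

```text
F bay [-1.6 -0.1 -3. ] tcp in bay [-57.   -0.1  19.8] 0.45099388833497717 57.986185206100345
blue [288.4 203.9] [282 202  13   5  58] front row 201.5 home expect [289.8607 188.5284] per mm .325
catch [[256.53, 185.53, 15], [279.5, 187.36, 14], [302.38, 190.23, 13], [325.64, 192.45, 11]]
pos [ 0.5612 -0.1164  0.0474] rel [0.03 0.01 0.29] [ 0.1 -0.2 -0. ]
pos [ 0.6074 -0.12    0.0661] rel [-4.97  0.01  0.27] [ 0.1 -0.2 -0. ]
```

Emit:
carry_out(moves="0.3 0 0.05 0 0 0; 0.5 0 0.1 0 0 0; 0.5 0 0.15 0 0 0; 0.5 0 0.2 0 0 0; 0.5 0 0.22 0 0 0; 0.5 0 0.24 0 0 0; 0.5 0 0.24 0 0 0; 0.5 0 0.24 0 0 0; 0.5 0 0.24 0 0 0; 0.5 0 0.24 0 0 0")

```text
time: 21.0
ee_pos: [0.558, -0.1168, 0.0478]
tool_rot: [[-0.925, 0.078, 0.372], [0.072, 0.997, -0.03], [-0.373, -0.001, -0.928]]
ft_force: [0.5, 0.3, -4.0]
width: 0.458
grasp_force: 58.0
```

Emit:
carry_out(moves="-0.4 0 0 0 0 0; -0.8 0 0 0 0 0; -1.2 0 0 0 0 0; -1.6 0 0 0 0 0; -2 0 0 0 0 0; -2.4 0 0 0 0 0; -2.8 0 0 0 0 0; -3.2 0 0 0 0 0; -3.5 0 0 0 0 0; -3.8 0 0 0 0 0")

```text
time: 21.83
ee_pos: [0.5881, -0.1177, 0.0597]
tool_rot: [[-0.928, 0.078, 0.363], [0.074, 0.997, -0.025], [-0.364, 0.003, -0.931]]
ft_force: [-2.0, -1.8, -7.2]
width: 0.455
grasp_force: 58.0
```

Emit:
carry_out(moves="-0.2 0 0 0 0 0; -0.4 0 0 0 0 0; -0.6 0 0 0 0 0; -0.8 0 0 0 0 0; -1 0 0 0 0 0; -1.2 0 0 0 0 0; -1.2 0 0 0 0 0; -1.2 0 0 0 0 0; -1.2 0 0 0 0 0; -1.2 0 0 0 0 0")

```text
time: 22.67
ee_pos: [0.6017, -0.119, 0.0649]
tool_rot: [[-0.927, 0.078, 0.367], [0.073, 0.997, -0.026], [-0.367, 0.002, -0.93]]
ft_force: [-5.5, -0.1, -11.0]
width: 0.452
grasp_force: 58.0
```

```bash
python3 -c "
from h import *
status(2,(-.017,0,.0175))"
```

```text
F bay [-9.2 -0.5 -8.2] tcp in bay [-12.8   0.5  18.6] 0.4522692587709079 57.980019226670265
blue [289.4 189.5] [284 188  12   4  45] front row 187.5 home expect [289.8607 188.5284] per mm .325
catch [[256.53, 185.53, 15], [279.5, 187.0, 12], [302.5, 189.25, 8], [325.5, 192.5, 12]]
pos [ 0.5519 -0.1157  0.0436] rel [ 5.42 -0.06  0.15] [ 0.1 -0.4 -0.1]
pos [ 0.5981 -0.1193  0.0624] rel [ 0.42 -0.05  0.11] [ 0.1 -0.4 -0.1]
```

Emit:
carry_out(moves="0 0 0.1 0 0 0; -0.2 0 0.1 0 0 0; -0.4 0 0.1 0 0 0; -0.6 0 0.1 0 0 0; -0.8 0 0.1 0 0 0; -0.8 0 0.1 0 0 0; -0.8 0 0.1 0 0 0; -0.8 0 0.1 0 0 0; -0.8 0 0.1 0 0 0; -0.8 0 0.1 0 0 0")

```text
time: 23.55
ee_pos: [0.6022, -0.1177, 0.0644]
tool_rot: [[-0.932, 0.077, 0.355], [0.074, 0.997, -0.021], [-0.356, 0.007, -0.935]]
ft_force: [-22.3, -5.5, -5.6]
width: 0.454
grasp_force: 58.0
```

```bash
python3 -c "
from h import *
status(2,(-.017,0,.0175))"
```

```text
F bay [-22.3  -7.2   3. ] tcp in bay [-12.6   1.9  17.9] 0.45359031838152564 57.98097831197083
blue [289.6 189.3] [283 188  13   4  41] front row 187.5 home expect [289.8607 188.5284] per mm .325
catch [[256.5, 185.36, 14], [279.5, 186.5, 8], [302.89, 189.11, 9], [325.5, 192.5, 12]]
pos [ 0.5519 -0.1157  0.0436] rel [ 5.44 -0.2   0.15] [ 0.4 -1.2 -0.1]
pos [ 0.5981 -0.1193  0.0624] rel [ 0.44 -0.19  0.05] [ 0.4 -1.2 -0.1]
```

Emit:
carry_out(moves="0.8 0 0 0 0 0; 0.8 0 0 0 0 0; 0.8 0 0 0 0 0; 0.8 0 0 0 0 0; 0.8 0 0 0 0 0; 0.8 0 0 0 0 0; 0.8 0 -1 0 0 0; 0.8 0 -3 0 0 0; 0.8 0 -6 0 0 0; 0.8 0 -10 0 0 0", claw=0.4)

```text
time: 24.43
ee_pos: [0.5664, -0.1172, 0.1579]
tool_rot: [[-0.926, 0.078, 0.368], [0.073, 0.997, -0.029], [-0.369, 0.0, -0.929]]
ft_force: [1.1, 0.2, 0.5]
width: 0.6
grasp_force: 0.0
```

Emit:
carry_out(moves="3 0 -2 0 0 0; 6 0 -2 0 4 0; 9 0 -2 0 8 0; 12 0 -2 0 12 0; 15 0 -2 0 16 0; 15 0 -2 0 20 0; 15 0 -2 0 22 0; 15 0 -2 0 22 0; 15 0 -2 0 22 0; 15 0 -2 0 22 0", claw=0.15)

```text
time: 25.27
ee_pos: [0.4209, -0.1058, 0.1212]
tool_rot: [[-0.997, 0.078, -0.001], [0.078, 0.997, -0.001], [0.001, -0.001, -1.0]]
ft_force: [0.9, 0.6, 0.1]
width: 0.85
grasp_force: 0.0
```

```bash
python3 -c "
from h import *
status(2,(-.017,0,.0175))
t=snap('top');[print(*p) for p in packs(t)]
for k in(1,2):
  b=BC+ya*(.108-.072*(k-1));print(proj('top',b+BR@np.array([-10,0,50])/1000),proj('side',b+BR@np.array([20,0,50])/1000))
s=snap('side');print([(c.round(1),st) for c,st,_ in blobs(s,(100,120,80),(125,255,255),60)]);print([(c.round(2),st[4]) for c,st,_ in blobs(s,(4,165,200),(17,255,255),6) if st[4]<80])
cv2.imwrite('pics/t9.png',t);cv2.imwrite('pics/s9.png',s)
"
```

```text
F bay [ 0.8  0.7 -0.2] tcp in bay [-159.8   -0.3  138.7] 0.8495627316874177 0.0
blue [288.7 197.4] [282 188  14  21 169] front row 187.875 home expect [289.8607 188.5284] per mm .325
catch [[256.57, 185.43, 14], [279.5, 187.36, 14], [302.38, 190.23, 13], [325.64, 192.45, 11]]
pos [ 0.5519 -0.1157  0.0436] rel [-13.18   0.04   7.73] [ -0.  -22.1  -0. ]
pos [ 0.5981 -0.1193  0.0624] rel [-17.81   0.04   5.85] [ -0.  -22.1  -0. ]
[ 0.6068 -0.0463] 1.5261076631277604 0.0640996832929176 0.04098817902915339
[ 0.6022 -0.1187] 1.061053797095724 0.06402329713007388 0.04097710064861871
[ 0.4083 -0.2275] -25.846505299194746 0.060741037921607365 0.038332703612369894
[ 0.4098 -0.3763] -0.6180594106420472 0.05821743370372149 0.04320095771715489
[265.3039 195.8442] [288.0036 177.3906]
[288.8583 198.2304] [303.3132 189.8451]
[(array([289.1, 197. ]), array([267, 176,  42,  41, 588], dtype=int32)), (array([259.6, 267.3]), array([247, 253,  27,  25, 397], dtype=int32)), (array([300.5, 307.5]), array([287, 290,  31,  33, 442], dtype=int32))]
[(array([314.28, 210.52]), np.int32(25)), (array([331.59, 224.74]), np.int32(27))]
```

```bash
python3 -c "
from h import *
show(((.411,-.228,.12),tool(152.8)))"
```

```text
pos [ 0.411 -0.228  0.12 ] rel [  0.   -12.26   0.12] [-0.1 -0.1 22.7]
```

Emit:
carry_out(moves="0 -3 0 0 0 6; 0 -6 0 0 0 12; 0 -9 0 0 0 18; 0 -12.3 0 0 0 22.7; 0 -12.3 0 0 0 22.7; 0 -12.3 1 0 0 22.7; 0 -12.3 3 0 0 22.7; 0 -12.3 5 0 0 22.7; 0 -12.3 5.5 0 0 22.7; 0 -12.3 5.5 0 0 22.7")

```text
time: 26.25
ee_pos: [0.4103, -0.2276, 0.0649]
tool_rot: [[-0.89, 0.457, -0.005], [0.457, 0.89, 0.002], [0.005, -0.0, -1.0]]
ft_force: [0.1, -0.0, 0.3]
width: 0.853
grasp_force: 0.0
```

```bash
python3 -c "
from h import *
show(((.411,-.228,.0175),tool(152.8)))
s=snap('side');print([(c.round(1),st[4]) for c,st,_ in blobs(s,(100,120,80),(125,255,255),60)])"
```

```text
pos [ 0.411  -0.228   0.0175] rel [-0.1  -0.01  4.74] [-0.  -0.3  0. ]
[(array([292.6, 197.8]), np.int32(477)), (array([259.3, 267.8]), np.int32(346)), (array([300.5, 308. ]), np.int32(431))]
```

Emit:
carry_out(moves="-0.1 0 1 0 0 0; -0.1 0 2 0 0 0; -0.1 0 3 0 0 0; -0.1 0 4 0 0 0; -0.1 0 4.5 0 0 0; -0.1 0 4.7 0 0 0; -0.1 0 4.7 0 0 0; -0.1 0 4.7 0 0 0; -0.1 0 4.7 0 0 0; -0.1 0 4.7 0 0 0")

```text
time: 27.13
ee_pos: [0.4125, -0.2293, 0.0194]
tool_rot: [[-0.89, 0.457, -0.001], [0.457, 0.89, -0.001], [0.001, -0.002, -1.0]]
ft_force: [0.4, 0.4, 0.4]
width: 0.85
grasp_force: 0.0
```

Emit:
carry_out(moves="0 0 0 0 0 0; 0 0 0 0 0 0; 0 0 0 0 0 0; 0 0 0 0 0 0; 0 0 0 0 0 0; 0 0 0 0 0 0; 0 0 -2 0 0 0; 0 0 -4 0 0 0; 0 0 -7 0 0 0; 0 0 -10 0 0 0", claw=1, grip_force=58)

```text
time: 27.97
ee_pos: [0.4114, -0.2281, 0.1191]
tool_rot: [[-0.89, 0.457, -0.005], [0.457, 0.89, 0.002], [0.005, -0.0, -1.0]]
ft_force: [-0.0, -0.8, -2.7]
width: 0.452
grasp_force: 58.0
```

```bash
python3 - <<'E'
from h import *
o=(-.012,0,.0175)
show(bay(3,-50,40,0,o),bay(3,-50,3,0,o))
E
```

```text
pos [ 0.536  -0.1867  0.0826] rel [-9.21  9.38  3.59] [ -4.3 -22.  -22.5]
pos [ 0.5498 -0.1877  0.0483] rel [-10.51   9.92   7.02] [ -4.3 -22.  -22.5]
```

Emit:
carry_out(moves="-1.6 1.6 0 -0.7 -3.6 -3.7; -3.2 3.2 0 -1.4 -7.2 -7.4; -4.8 4.8 0 -2.1 -11 -11.2; -6.4 6.4 1 -2.8 -14.6 -15; -8 8 2 -3.5 -18.2 -18.7; -9.2 9.4 3.6 -4.3 -21.9 -22.5; -9.7 9.6 5 -4.3 -21.9 -22.5; -10.2 9.8 6.2 -4.3 -21.9 -22.5; -10.5 9.9 6.9 -4.3 -21.9 -22.5; -10.5 9.9 6.9 -4.3 -21.9 -22.5")

```text
time: 28.8
ee_pos: [0.5535, -0.1884, 0.0506]
tool_rot: [[-0.928, 0.077, 0.365], [0.07, 0.997, -0.03], [-0.366, -0.002, -0.93]]
ft_force: [-0.5, -0.6, -3.2]
width: 0.456
grasp_force: 58.0
```

```bash
python3 -c "
from h import *
status(3,(-.012,0,.0175))"
```

```text
F bay [-1.6 -0.7 -2.8] tcp in bay [-57.7  -0.3  21.3] 0.45619315703545943 57.98361469991505
blue [311.4 206.9] [305 205  13   5  49] front row 204.78571428571428 home expect [313.5578 190.9229] per mm .325
catch [[256.5, 185.29, 14], [279.5, 187.36, 14], [302.38, 190.23, 13], [325.64, 192.45, 11]]
pos [ 0.551  -0.1878  0.0455] rel [0.45 0.04 0.47] [-0.1 -0.5  0.1]
pos [ 0.5972 -0.1914  0.0642] rel [-4.55  0.03  0.43] [-0.1 -0.5  0.1]
```

Emit:
carry_out(moves="0.2 0 0.05 0 -0.2 0; 0.3 0 0.1 0 -0.4 0; 0.3 0 0.15 0 -0.4 0; 0.3 0 0.2 0 -0.4 0; 0.3 0 0.22 0 -0.4 0; 0.3 0 0.24 0 -0.4 0; 0.3 0 0.24 0 -0.4 0; 0.3 0 0.24 0 -0.4 0; 0.3 0 0.24 0 -0.4 0; 0.3 0 0.24 0 -0.4 0")

```text
time: 29.68
ee_pos: [0.5543, -0.1884, 0.0517]
tool_rot: [[-0.927, 0.08, 0.368], [0.073, 0.997, -0.033], [-0.369, -0.004, -0.929]]
ft_force: [0.3, 2.5, -1.6]
width: 0.452
grasp_force: 58.0
```

Emit:
carry_out(moves="-0.4 0 0 0 0 0; -0.8 0 0 0 0 0; -1.2 0 0 0 0 0; -1.6 0 0 0 0 0; -2 0 0 0 0 0; -2.4 0 0 0 0 0; -2.8 0 0 0 0 0; -3.2 0 0 0 0 0; -3.5 0 0 0 0 0; -3.8 0 0 0 0 0")

```text
time: 30.52
ee_pos: [0.5846, -0.1899, 0.0632]
tool_rot: [[-0.93, 0.08, 0.36], [0.074, 0.997, -0.03], [-0.361, -0.001, -0.933]]
ft_force: [-0.8, -0.6, -8.1]
width: 0.45
grasp_force: 58.0
```

Emit:
carry_out(moves="-0.2 0 0 0 0 0; -0.4 0 0 0 0 0; -0.6 0 0 0 0 0; -0.8 0 0 0 0 0; -1 0 0 0 0 0; -1.2 0 0 0 0 0; -1.4 0 0 0 0 0; -1.6 0 0 0 0 0; -1.6 0 0 0 0 0; -1.6 0 0 0 0 0")

```text
time: 31.35
ee_pos: [0.598, -0.1906, 0.0684]
tool_rot: [[-0.931, 0.078, 0.357], [0.073, 0.997, -0.028], [-0.358, -0.0, -0.934]]
ft_force: [-17.4, -3.3, -10.9]
width: 0.457
grasp_force: 58.0
```

```bash
python3 -c "
from h import *
status(3,(-.012,0,.0175))"
```

```text
F bay [-19.9  -4.6  -3.7] tcp in bay [-9.8  0.9 21.1] 0.45700489198554656 57.98150167800486
blue [312.2 191.1] [307 190  12   3  32] front row 189.5 home expect [313.5578 190.9229] per mm .325
catch [[256.53, 185.53, 15], [279.5, 187.36, 14], [303.2, 188.6, 5]]
pos [ 0.551  -0.1878  0.0455] rel [ 5.21 -0.09  0.45] [-0. -1. -0.]
pos [ 0.5972 -0.1914  0.0642] rel [ 0.21 -0.09  0.36] [-0. -1. -0.]
```

Emit:
carry_out(moves="1 0 0 0 0 0; 1 0 0 0 0 0; 1 0 0 0 0 0; 1 0 0 0 0 0; 1 0 0 0 0 0; 1 0 0 0 0 0; 1 0 -1 0 0 0; 1 0 -3 0 0 0; 1 0 -6 0 0 0; 1 0 -10 0 0 0", claw=0.4)

```text
time: 32.23
ee_pos: [0.5573, -0.1881, 0.1605]
tool_rot: [[-0.928, 0.08, 0.365], [0.073, 0.997, -0.032], [-0.366, -0.003, -0.93]]
ft_force: [0.8, 0.6, -0.2]
width: 0.597
grasp_force: 0.0
```

Emit:
carry_out(moves="3 -1 -2 0 0 0; 6 -2 -2 0 4 0; 9 -3 -2 0 8 0; 12 -5 -2 0 12 0; 15 -8 -2 0 16 0; 15 -11 -2 0 20 0; 15 -14 -2 0 22 0; 15 -14 -2 0 22 0; 15 -14 -2 0 22 0; 15 -14 -2 0 22 0", claw=0.15)

```text
time: 33.07
ee_pos: [0.4003, -0.3157, 0.1249]
tool_rot: [[-0.997, 0.081, -0.006], [0.081, 0.997, -0.003], [0.006, -0.004, -1.0]]
ft_force: [0.1, -0.3, 0.4]
width: 0.853
grasp_force: 0.0
```

```bash
python3 -c "
from h import *
status(3,(-.012,0,.0175))
t=snap('top');[print(*p) for p in packs(t)]
s=snap('side');print([(c.round(1),st[4]) for c,st,_ in blobs(s,(100,120,80),(125,255,255),60)])
show(((.4128,-.3765,.12),tool(179.4)))"
```

```text
F bay [ 0.2 -0.3  0.3] tcp in bay [-162.3 -139.2  143.7] 0.8526934905736527 0.0
blue [312.2 199.5] [305 190  15  22 169] front row 190.16666666666666 home expect [313.5578 190.9229] per mm .325
catch [[256.53, 185.53, 15], [279.5, 187.36, 14], [302.4, 190.2, 15], [325.5, 192.5, 12]]
pos [ 0.551  -0.1878  0.0455] rel [-14.07  13.91   7.79] [ -0.2 -22.4  -0.1]
pos [ 0.5972 -0.1914  0.0642] rel [-18.69  13.92   5.89] [ -0.2 -22.4  -0.1]
[ 0.6079 -0.0461] -4.428530296775023 0.06687738251491764 0.04077555921855644
[ 0.6022 -0.1187] 1.061053797095724 0.06402329713007388 0.04097710064861871
[ 0.5957 -0.1931] -5.374596967269895 0.06608484710685318 0.04100946087169005
[(array([317.3, 213.5]), np.int32(185)), (array([300. , 308.8]), np.int32(435))]
pos [ 0.4128 -0.3765  0.12  ] rel [-1.74 -6.04  0.49] [-0.2 -0.4 -3.9]
```

Emit:
carry_out(moves="-0.6 -2 0 0 0 -2; -1.2 -4 0.5 0 -0.3 -3.9; -1.7 -6 1.5 0 -0.3 -3.9; -1.7 -6 3.5 0 -0.3 -3.9; -1.7 -6 5.5 0 -0.3 -3.9; -1.7 -6 7.5 0 -0.3 -3.9; -1.7 -6 9 0 -0.3 -3.9; -1.7 -6 9.8 0 -0.3 -3.9; -1.7 -6 10 0 -0.3 -3.9; -1.7 -6 10 0 -0.3 -3.9")

```text
time: 34.05
ee_pos: [0.4122, -0.3773, 0.0247]
tool_rot: [[-1.0, 0.012, -0.001], [0.012, 1.0, -0.003], [0.001, -0.003, -1.0]]
ft_force: [-0.2, -1.2, -0.3]
width: 0.852
grasp_force: 0.0
```

```bash
python3 -c "
from h import *
show(((.4128,-.3765,.0175),tool(179.4)))
s=snap('side');print([(c.round(1),st) for c,st,_ in blobs(s,(100,120,80),(125,255,255),30)])"
```

```text
pos [ 0.4128 -0.3765  0.0175] rel [-0.06  0.08  0.72] [-0.2 -0.1 -0.1]
[(array([273.4, 194.2]), array([268, 187,  12,  16,  58], dtype=int32)), (array([296. , 310.6]), array([286, 297,  24,  26, 355], dtype=int32))]
```

Emit:
carry_out(moves="0 0.1 0.3 0 0 0; 0 0.1 0.7 0 0 0; 0 0.1 0.7 0 0 0; 0 0.1 0.7 0 0 0; 0 0.1 0.7 0 0 0; 0 0.1 0.7 0 0 0; 0 0.1 0.7 0 0 0; 0 0.1 0.7 0 0 0; 0 0.1 0.7 0 0 0; 0 0.1 0.7 0 0 0")

```text
time: 34.93
ee_pos: [0.4123, -0.3771, 0.0178]
tool_rot: [[-1.0, 0.012, -0.001], [0.012, 1.0, -0.004], [0.001, -0.004, -1.0]]
ft_force: [-0.3, -0.3, -0.3]
width: 0.848
grasp_force: 0.0
```

Emit:
carry_out(moves="0 0 0 0 0 0; 0 0 0 0 0 0; 0 0 0 0 0 0; 0 0 0 0 0 0; 0 0 0 0 0 0; 0 0 0 0 0 0; 0 0 -2 0 0 0; 0 0 -4 0 0 0; 0 0 -7 0 0 0; 0 0 -10 0 0 0", claw=1, grip_force=58)

```text
time: 35.77
ee_pos: [0.4113, -0.3751, 0.1173]
tool_rot: [[-1.0, 0.012, -0.004], [0.012, 1.0, -0.0], [0.004, -0.0, -1.0]]
ft_force: [1.2, 0.4, -3.0]
width: 0.454
grasp_force: 58.0
```

```bash
python3 - <<'E'
from h import *
o=(-.012,0,.0175)
show(bay(4,-50,40,0,o),bay(4,-50,3,0,o))
E
```

```text
pos [ 0.5304 -0.2584  0.0826] rel [-11.78  11.82   3.42] [  0.7 -22.2   3.7]
pos [ 0.5443 -0.2595  0.0483] rel [-13.18  11.73   6.85] [  0.7 -22.2   3.7]
```

Emit:
carry_out(moves="-2 2 0 0.1 -3.7 0.6; -4 4 0 0.2 -7.4 1.2; -6 6 0.5 0.3 -11 1.8; -8 8 1 0.4 -14.6 2.4; -10 10 2 0.6 -18.2 3; -11.8 11.8 3.4 0.7 -22.1 3.7; -12.3 11.8 4.7 0.7 -22.1 3.7; -12.8 11.7 5.9 0.7 -22.1 3.7; -13.2 11.7 6.8 0.7 -22.1 3.7; -13.2 11.7 6.8 0.7 -22.1 3.7")

```text
time: 36.6
ee_pos: [0.5504, -0.2605, 0.0512]
tool_rot: [[-0.929, 0.078, 0.361], [0.072, 0.997, -0.031], [-0.362, -0.002, -0.932]]
ft_force: [0.8, 2.0, -5.6]
width: 0.456
grasp_force: 58.0
```

```bash
python3 -c "
from h import *
status(4,(-.012,0,.0175))"
```

```text
F bay [-1.6  2.  -5.4] tcp in bay [-55.2  -0.5  20.9] 0.4564295606724864 57.984277456998825
blue [335.1 208.5] [329 207  13   4  43] front row 206.5 home expect [337.2849 193.3204] per mm .325
catch [[256.53, 185.53, 15], [302.43, 190.14, 14], [325.5, 192.5, 12]]
pos [ 0.5454 -0.2596  0.0455] rel [0.68 0.06 0.43] [-0.1 -0.7  0. ]
pos [ 0.5916 -0.2632  0.0642] rel [-4.32  0.06  0.36] [-0.1 -0.7  0. ]
```

Emit:
carry_out(moves="0.3 0 0.05 0 -0.3 0; 0.5 0.05 0.1 0 -0.6 0; 0.5 0.05 0.15 0 -0.6 0; 0.5 0.05 0.2 0 -0.6 0; 0.5 0.05 0.25 0 -0.6 0; 0.5 0.05 0.3 0 -0.6 0; 0.5 0.05 0.3 0 -0.6 0; 0.5 0.05 0.3 0 -0.6 0; 0.5 0.05 0.3 0 -0.6 0; 0.5 0.05 0.3 0 -0.6 0")

```text
time: 37.48
ee_pos: [0.5506, -0.2604, 0.0522]
tool_rot: [[-0.928, 0.083, 0.363], [0.076, 0.996, -0.036], [-0.365, -0.006, -0.931]]
ft_force: [-2.0, 5.1, -2.8]
width: 0.452
grasp_force: 58.0
```

Emit:
carry_out(moves="-0.4 0 0 0 0 0; -0.8 0 0 0 0 0; -1.2 0 0 0 0 0; -1.6 0 0 0 0 0; -2 0 0 0 0 0; -2.4 0 0 0 0 0; -2.8 0 0 0 0 0; -3.2 0 0 0 0 0; -3.5 0 0 0 0 0; -3.8 0 0 0 0 0")

```text
time: 38.32
ee_pos: [0.5785, -0.2612, 0.0624]
tool_rot: [[-0.933, 0.081, 0.351], [0.075, 0.997, -0.03], [-0.352, -0.002, -0.936]]
ft_force: [-30.8, -4.4, -3.3]
width: 0.453
grasp_force: 58.0
```

Emit:
carry_out(moves="-0.2 0 0 0 0 0; -0.4 0 0 0 0 0; -0.6 0 0 0 0 0; -0.8 0 0 0 0 0; -1 0 0 0 0 0; -1.2 0 0 0 0 0; -1.4 0 0 0 0 0; -1.6 0 0 0 0 0; -1.6 0 0 0 0 0; -1.6 0 0 0 0 0")

```text
time: 39.15
ee_pos: [0.5936, -0.2626, 0.0675]
tool_rot: [[-0.933, 0.081, 0.351], [0.075, 0.997, -0.03], [-0.352, -0.002, -0.936]]
ft_force: [-20.1, -3.4, -14.6]
width: 0.456
grasp_force: 58.0
```

```bash
python3 -c "
from h import *
status(4,(-.012,0,.0175))"
```

```text
F bay [-23.8  -5.   -6.1] tcp in bay [-9.   0.8 19.8] 0.45592919554643474 57.97172357328236
blue [336.6 193.3] [331 192  12   4  24] front row 192.33333333333334 home expect [337.2849 193.3204] per mm .325
catch [[279.5, 187.36, 14], [302.38, 190.23, 13]]
pos [ 0.5454 -0.2596  0.0455] rel [ 5.29 -0.09  0.36] [-0.2 -1.4 -0.1]
pos [ 0.5916 -0.2632  0.0642] rel [ 0.3  -0.08  0.24] [-0.2 -1.4 -0.1]
```

Emit:
carry_out(moves="1 0 0 0 0 0; 1 0 0 0 0 0; 1 0 0 0 0 0; 1 0 0 0 0 0; 1 0 0 0 0 0; 1 0 0 0 0 0; 1 0 -1 0 0 0; 1 0 -3 0 0 0; 1 0 -6 0 0 0; 1 0 -10 0 0 0", claw=0.4)

```text
time: 40.03
ee_pos: [0.5542, -0.2598, 0.161]
tool_rot: [[-0.929, 0.084, 0.361], [0.076, 0.996, -0.035], [-0.362, -0.005, -0.932]]
ft_force: [0.3, -0.3, 0.9]
width: 0.595
grasp_force: 0.0
```

Emit:
carry_out(moves="3 0 -2 0 0 0; 6 0 -4 0 4 0; 9 0 -6 0 8 0; 12 0 -6 0 12 0; 15 0 -6 0 16 0; 15 0 -6 0 20 0; 15 0 -6 0 22 0; 15 0 -6 0 22 0; 15 0 -6 0 22 0; 15 0 -6 0 22 0", claw=1)

```text
time: 40.87
ee_pos: [0.394, -0.2466, 0.1628]
tool_rot: [[-0.996, 0.084, -0.01], [0.084, 0.996, -0.006], [0.009, -0.006, -1.0]]
ft_force: [-0.9, 0.1, -0.2]
width: 0.015
grasp_force: 0.0
```

```bash
python3 -c "
from h import *
status(4,(-.012,0,.0175))
t=snap('top');[print(*p) for p in packs(t)]
print([(c,st) for c,st,_ in blobs(t,(0,180,120),(5,255,255),8)])
s=snap('side');cv2.imwrite('pics/s10.png',s)
print([(c,st) for c,st,_ in blobs(s,(0,180,120),(5,255,255),8)])
print([(c.round(1),st[4]) for c,st,_ in blobs(s,(100,120,80),(125,255,255),60)])"
```

```text
F bay [-1.  -0.   0.1] tcp in bay [-158.9    1.2  183.2] 0.015201424554120104 0.0
blue [335.3 202.1] [328 193  16  21 180] front row 192.5 home expect [337.2849 193.3204] per mm .325
catch [[256.53, 185.53, 15], [279.5, 187.36, 14], [302.38, 190.23, 13], [325.64, 192.45, 11]]
pos [ 0.5454 -0.2596  0.0455] rel [-15.32   0.04  11.57] [ -0.4 -22.6  -0.3]
pos [ 0.5916 -0.2632  0.0642] rel [-19.94   0.06   9.65] [ -0.4 -22.6  -0.3]
[ 0.6068 -0.0463] 1.5261076631277604 0.0640996832929176 0.04098817902915339
[ 0.6022 -0.1187] 1.061053797095724 0.06402329713007388 0.04097710064861871
[ 0.5955 -0.1931] -5.374461036947665 0.06643565456013838 0.041009460897035804
[ 0.59  -0.266] -6.606124068096321 0.06706769274041322 0.04287374203006504
[(array([240.125, 200.575]), array([236, 198,   8,   6,  40], dtype=int32))]
[]
[(array([287.4, 183.5]), np.int32(89)), (array([318. , 220.3]), np.int32(817))]
```

```bash
python3 -c "
from h import *
r=[c for c,st,_ in blobs(cv2.imread('pics/s1.png'),(0,170,110),(6,255,255),8)];print(r)
t=cv2.imread('pics/top0.png')
H=plane('top',240.15,200.5,.065);print(H,(H-BC)@R.from_euler('z',BY,degrees=True).as_matrix())
for q in r: print(tri((240.15,200.5),q))
xs=np.array([np.cos(np.radians(BY)),np.sin(np.radians(BY)),0])
H[2]=0
show((np.array([.45,H[1]+.01,.16]),BR@np.diag([-1,1,-1.])),(H-xs*.045+[0,0,.12],BR@np.diag([-1,1,-1.])))
print(bot.observe()['joint_pos'])
"
```

```text
[array([258.973 , 183.2162])]
[0.5875 0.0314 0.065 ] [-0.0446  0.1854  0.0125]
[0.5882 0.032  0.06  ]
pos [0.45   0.0414 0.16  ] rel [-3.18 29.18  0.05] [ -0.4 -22.6  -0.3]
pos [0.5427 0.0349 0.12  ] rel [-12.51  29.33   3.95] [ -0.4 -22.6  -0.3]
[ -45.4488   23.5958  107.9094   -0.8481   48.7072 -130.0598]
```

Emit:
carry_out(moves="-2 4 0 0 -5 0; -4 8 0 0 -10 0; -6 12 0 0 -15 0; -8 16 0 0 -20 0; -8 20 0 -0.4 -22.3 0; -8 24 0 -0.4 -22.3 0; -9 28 0 -0.4 -22.3 0; -11 29.3 0 -0.4 -22.3 0; -12.5 29.3 2 -0.4 -22.3 0; -12.5 29.3 4 -0.4 -22.3 0")

```text
time: 41.85
ee_pos: [0.5486, 0.036, 0.1214]
tool_rot: [[-0.922, 0.078, 0.379], [0.072, 0.997, -0.03], [-0.38, -0.001, -0.925]]
ft_force: [0.9, -1.0, -0.1]
width: 0.003
grasp_force: 0.0
```

```bash
python3 -c "
from h import *
xs=np.array([np.cos(np.radians(BY)),np.sin(np.radians(BY)),0]);H=np.array([.588,.032,0]);Q=BR@np.diag([-1,1,-1.])
for d,z in((-.045,.12),(-.045,.056),(-.02,.056),(.015,.056),(.022,.056)): show((H+xs*d+[0,0,z],Q))
"
```

```text
pos [0.5431 0.0355 0.12  ] rel [ 0.55 -0.1  -0.07] [-0.   0.3 -0. ]
pos [0.5431 0.0355 0.056 ] rel [ 2.99 -0.09  5.85] [-0.   0.3 -0. ]
pos [0.5681 0.0336 0.056 ] rel [ 0.67 -0.09  6.8 ] [-0.   0.3 -0. ]
pos [0.603  0.0308 0.056 ] rel [-2.56 -0.09  8.13] [-0.   0.3 -0. ]
pos [0.6099 0.0303 0.056 ] rel [-3.21 -0.09  8.39] [-0.   0.3 -0. ]
```

Emit:
carry_out(moves="1.6 -0.1 2 0 0 0; 2.5 -0.1 4 0 0 0; 3 -0.1 5.8 0 0 0; 3 -0.1 5.8 0 0 0; 2.3 -0.1 6.1 0 0 0; 1.5 -0.1 6.4 0 0 0; 0.7 -0.1 6.8 0 0 0; -0.2 -0.1 7.2 0 0 0; -1.2 -0.1 7.6 0 0 0; -2 -0.1 7.9 0 0 0")

```text
time: 42.68
ee_pos: [0.5877, 0.03, 0.0523]
tool_rot: [[-0.928, 0.082, 0.363], [0.077, 0.997, -0.029], [-0.364, 0.001, -0.932]]
ft_force: [-5.8, 0.3, 3.7]
width: 0.006
grasp_force: 3.0
```

Emit:
carry_out(moves="-0.3 0 0.1 0 0 0; -0.6 0 0.2 0 0 0; -0.9 0 0.35 0 0 0; -1.2 0 0.5 0 0 0; -1.4 0 0.6 0 0 0; -1.6 0 0.65 0 0 0; -1.6 0 0.65 0 0 0; -1.6 0 0.65 0 0 0; -1.6 0 0.65 0 0 0; -1.6 0 0.65 0 0 0")

```text
time: 43.52
ee_pos: [0.6029, 0.0288, 0.052]
tool_rot: [[-0.929, 0.082, 0.36], [0.077, 0.997, -0.028], [-0.361, 0.002, -0.932]]
ft_force: [-11.0, -0.3, 5.2]
width: 0.003
grasp_force: 6.4
```

```bash
python3 -c "
from h import *
print(bot.observe()['ft_force'])
t=snap('top');print([(c,st) for c,st,_ in blobs(t,(0,150,90),(8,255,255),4) if st[0]<260])
s=snap('side');print([(c,st) for c,st,_ in blobs(s,(0,150,90),(6,255,255),6)])
print(np.array([.588,.032,.065])+np.array([.038,-.003,0]),proj('side',[.626,.029,.063]),proj('top',[.626,.029,.065]))
"
```

```text
[-11.0445  -0.3436   5.1992]
[(array([240.6875, 188.75  ]), array([238, 188,   8,   3,  16], dtype=int32))]
[(array([266.7857, 185.3571]), array([264, 182,   8,   8,  14], dtype=int32))]
[0.626 0.029 0.065] [270.6704 178.8818] [241.3979 188.399 ]
```

Emit:
carry_out(moves="1.5 0 -0.5 0 0 0; 3 0 -1.5 0 0 0; 5 0 -4 0 0 0; 7 0 -7 0 0 0; 9 0 -10 0 0 0; 11 0 -13 0 0 0; 13 0 -15 0 4 0; 13 0 -15 0 8 0; 13 0 -15 0 12 0; 13 0 -15 0 12 0")

```text
time: 44.45
ee_pos: [0.4386, 0.0412, 0.1471]
tool_rot: [[-0.98, 0.083, 0.18], [0.081, 0.997, -0.016], [-0.181, -0.001, -0.984]]
ft_force: [1.0, -0.1, 0.6]
width: 0.008
grasp_force: 0.0
```

```bash
python3 -c "
from h import *
o=bot.observe();print(o['ee_pos'],o['ft_force'],o['time'])
t=snap('top');tt=[(c,st) for c,st,_ in blobs(t,(0,180,120),(5,255,255),4) if st[0]<260];print(tt)
s=snap('side');ss=[(c,st) for c,st,_ in blobs(s,(0,170,110),(6,255,255),6)];print(ss)
for a in tt:
  for b in ss: print(tri(a[0],b[0]))
[print(*p) for p in packs(t)]
print('catch',[c.round(2).tolist()+[int(q[4])] for c,q,_ in blobs(t,(6,190,180),(16,255,255),4)])
# tool body blue band in rest, and dark/tool diff
d=cv2.absdiff(s,cv2.imread('pics/s4.png'))[110:185,140:240].max(2);print('rest region diff >60:',(d>60).sum())
g=cv2.cvtColor(t,cv2.COLOR_BGR2HSV)[195:260,140:190];m=cv2.inRange(g,(100,100,60),(125,255,255));p=np.argwhere(m)
if len(p): c=p.mean(0)[::-1]+[140,195];print('band',c,plane('top',*c,.07))
"
```

```text
[0.4386 0.0412 0.1471] [ 0.9866 -0.1     0.5871] 44.45
[(array([241.3175, 192.2381]), array([238, 188,   7,  10,  63], dtype=int32))]
[(array([268.1594, 180.5072]), array([264, 175,  10,  14,  69], dtype=int32))]
[0.6156 0.0285 0.0612]
[ 0.6079 -0.0461] -4.428530296775023 0.06687738251491764 0.04077555921855644
[ 0.6022 -0.1187] 1.061053797095724 0.06402329713007388 0.04097710064861871
[ 0.5955 -0.1931] -5.374461036947665 0.06643565456013838 0.041009460897035804
[ 0.59  -0.266] -6.606124068096321 0.06706769274041322 0.04287374203006504
catch [[256.57, 185.43, 14], [279.5, 187.36, 14], [302.38, 190.23, 13], [325.64, 192.45, 11]]
rest region diff >60: 1411
band [159.1538 219.2308] [0.5218 0.2772 0.07  ]
```

```bash
python3 -c "
from h import *
print(plane('top',241.3,187.5,.071), 'pivot x ~.607')
s=snap('side')
for im in(cv2.imread('pics/s4.png'),s):
  m=cv2.inRange(cv2.cvtColor(im,cv2.COLOR_BGR2HSV)[140:175,185:205],(100,100,60),(125,255,255));p=np.argwhere(m);print(len(p),p.mean(0)+[140,185])
for n,l,h in(('dish',(20,80,120),(32,200,255)),):
  for i in('pics/top0.png',None):
    im=cv2.imread(i) if i else snap('top');print([(c.round(1),st[4]) for c,st,_ in blobs(im,l,h,60) if 370<c[0]<400 and 190<c[1]<230])
"
```

```text
[0.6275 0.0289 0.071 ] pivot x ~.607
1 [153. 198.]
0 [nan nan]
[(array([385., 212.]), np.int32(227))]
[(array([385.1, 212.1]), np.int32(221))]<string>:6: RuntimeWarning: Mean of empty slice.
  ret = um.true_divide(
```

```bash
python3 -c "
from h import *
print(bot.close_job())"
```

```text
the job is handed in; nothing more can be done
None
```

I handed the job in: by the last images all four packs are latched in bays 1–4, the rotary tool lies level in both forks about 4 mm off centre, the red switch is on, the brass dish hasn't moved, and I did not re-check the ramekin or glue bottle; no verdict was returned.

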